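# Put the drill vises away in the short-runner drawer

### The arm

A 7-joint arm with a two-finger parallel gripper is mounted at the origin on the work surface. World frame = base frame: x ahead of the robot, y to its left, z up, the work surface at z = 0. Lengths are in m, angles in rad, forces in N, time in s.
With the tool pointing down it reaches from about 0.425 to 0.875 m from the base axis. Payload 9.9 kg.
Tool frame: the origin (TCP) lies at the centre of the arm's flange, where the gripper is bolted on; the fingertips stand 173 mm ahead of it and the grasp point (between the pads) lies 155 mm ahead of it; x points along the fingers, y is the direction in which the jaws open and shut, and the axes are right-handed (so a half turn about x gives the same grasp; the last joint's range is limited). The gripper opens to 85 mm and grips with 20 to 120 N. Pads are 22 mm wide; open, the fingers measure 114 mm over their backs; the gripper's body (76 mm by 85 mm) begins 54 mm behind the grasp point. The pads swing forward as they close: fully open they stand 13 mm farther back than shut.
Start: joints at [1.173, 0.576, 0.025, 1.437, -0.015, 1.129, -0.057], TCP at [0.208, -0.642, 0.405] pointing down, gripper open.
Joint ranges: [-2.76, 2.76], [-0.34, 2.15], [-1.52, 1.57], [0.19, 2.46], [-1.09, 4.23], [0.17, 1.99], [-2.82, 2.82]. Speed limits (rad/s): [2.22, 2.22, 3.01, 3.01, 3.14, 3.14, 3.14].

### API

Orientations are given as a unit quaternion [w, x, y, z].
In Python, from station import env, read_camera, camera_params, order gives the robot as it stands.
- The arm moves only by the tool step_arm, never from a script. Its argument "commands" is a list of rows, each an object of numbers: "x", "y", "z": the shift along the tool's x, y, z in m; "wx", "wy", "wz": the turn, a rotation vector about the tool's x, y, z in degrees; "gripper": the gripper's target within -1 to 1 (fully open at 1, half-way at 0, shut at -1). In form: [{"x": .., "y": .., "z": .., "wx": .., "wy": .., "wz": .., "gripper": ..}, ...]. A call has 1 to 8 rows; each row is the pose to reach, as a shift and turn from the pose commanded when the call began, along the tool's axes at that moment; what a row does not reach only later rows make up. A row lasts 1/12 s, in which the tool goes at most 41.7 mm and 7.16 degrees, less where a joint would pass 70% of its speed; a pose out of reach is approached as far as the arm can. A call with a gripper value outside its range is refused whole. The fingers move at their own pace and stop on an object; the grip force is fixed at half the most. Time passes only in rows, so rows that repeat a pose let the fingers close. It gives the time, the measured TCP pose, the force and the opening at its end, in the units of the state.
- env.get_state(): the state, without advancing time (a new reading comes with each control period).
- read_camera(name): name is "side" or "top"; returns (picture, depth): 400x640x3 uint8, red, green, blue; 400x640 float32, m along the optical axis (not along the pixel's ray), 0 where there is no reading.
- camera_params(name): a dict with "intrinsics" (3x3 intrinsics, pixels), "R" (3x3) and "t" (3): a world point X has camera coordinates R X + t. Camera axes: x right, y down, z forward; pixel columns grow to the right and rows downward; lengths in m; the calibration is good to about 2 mm. A picture is of the moment at which its call begins. camera_params takes no time and is no camera call.
- order.hand_in(): hands the job in, once; it reports no verdict.
The state is a dict: "time_s": time; "joint_positions": joint angles; "qd": joint speeds; "joint_efforts": joint torques, N m; "eef_pos": TCP position; "tcp_rot": TCP orientation; "contact_force": force on the tool from outside, world axes, zero at the start; "torque": the same for the moment, N m; "opening": finger opening in m.
Only numpy, scipy, OpenCV 4.12 (cv2) and the standard library are available. Lean on these libraries where they do the work, as an engineer would, in place of code of your own. Each camera call takes 0.05 s, during which the arm holds its last target. There are 200 camera calls.

### The job

Pull the top drawer of the bench cabinet out to its stop and put every drill vise that is on the bench into it. The vises are longer than the opening, so tip each one in jaws first under the cabinet top and lay it down flat in a lane of its own, straight along the lane, with its screw knob towards the drawer front. Then push the drawer fully shut, and leave the oil bottle, the brush and the drill block where they are.

Things in the scene. Friction and masses are not known exactly. Their poses are not given: they have to be found in the camera images.
- vise1: small rigid drill-press vise, grey metal, 169 x 54 mm, 44 mm high, about 0.45 kg. Origin: centre of its underside; x along it to the fixed-jaw end, z up. Along x in mm: knob -104 to -90, bare screw to -65, end block to -52, moving jaw -45 to -12, fixed jaw 40 to 65. Grip the moving jaw (46 mm wide) by its sides, about 29 mm above the underside. Absent (None from the start) in some runs
- vise1_knob (a point): centre of the screw knob of vise1: 97 mm from its origin towards its -x, 27 mm above its underside; the knob is 24 mm across, with a cross bar 54 mm long
- vise2: another vise, the same as vise1: base plate 130 x 54 x 14 mm (x -65 to 65), both jaws 46 mm wide and up to 44 mm high, end block 40 mm wide and 38 mm high. Absent in some runs
- vise2_knob (a point): centre of the screw knob of vise2: 97 mm from its origin towards its -x, 27 mm above its underside; the knob is 24 mm across, with a cross bar 54 mm long
- vise3: a third vise, the same as vise1; alloy body with a steel screw: each balances about 14 mm from its origin towards the knob. Absent in some runs
- vise3_knob (a point): centre of the screw knob of vise3: 97 mm from its origin towards its -x, 27 mm above its underside; the knob is 24 mm across, with a cross bar 54 mm long
- vise4: a fourth vise, the same as vise1. Absent in some runs
- vise4_knob (a point): centre of the screw knob of vise4: 97 mm from its origin towards its -x, 27 mm above its underside; the knob is 24 mm across, with a cross bar 54 mm long
- lane1 (a point): left lane of the top drawer: front end of the lane's centre line, at the front panel's inner face, on the drawer's inner floor (78 mm above the bench); moves with the drawer. x points along the lane to the back of the drawer, y to its left, z up. Lane centres are 88 mm apart, with black strips 6 mm wide and 8 mm high between them (82 mm free)
- lane2 (a point): the same for the second lane from the left. Drawer inside: 200 mm long (lane x 0 to 200), 392 mm wide; side and back walls 55 mm high above the inner floor; front panel 12 mm thick (lane x -12 to 0), its top 75 mm above the inner floor
- lane3 (a point): the same for the third lane from the left
- lane4 (a point): the same for the right lane. The side wall is 64 mm from an outer lane's centre line; the middle of the drawer lies half-way between lane2 and lane3
- drawer (a joint): travel of the top drawer out of the cabinet, m: 0 shut, 0.125 at its stop. Short runners: at the stop the cabinet top still covers the rear 75 mm of the drawer and leaves 125 mm clear between front panel and cabinet top. About 4 N of friction; it stays where it is left
- handle (a point): middle of the top drawer's bar handle: horizontal steel bar 120 mm long across the drawer, 35 mm out from the front panel, 64 mm above the drawer's inner floor (142 mm above the bench). Can be gripped from above, one finger between bar and panel. Axes as lane1
- top_edge (a point): middle of the front edge of the cabinet top, on its upper face, 173 mm above the bench; the top is 10 mm thick, its underside 85 mm above the drawer's inner floor. The cabinet is fixed, grey, 426 mm wide, 240 mm deep; x points to its back, y to its left. The second drawer front below is not used
- oil_bottle: bystander: closed plastic bottle standing on the bench, 48 mm across, 130 mm high; origin at the centre of its underside
- brush: bystander: hand brush 190 mm long lying on the bench; origin at the middle of its underside
- drill_block: bystander: wooden block 60 x 150 x 28 mm with drill bits standing in it (up to 75 mm high), on the cabinet top about 10 cm or more behind its front edge; origin at the centre of its underside
Mind the look-alikes: they are no part of the job. What is shaped like the vise2 but pink or purple is not meant.

How it is judged:
On the way, in this order (a step that is already met when the one before it is completed fails the run):
1. the drawer is pulled out to its stop (value of joint drawer above 0.115 m), for 0.2 s.
2. every vise lies flat in a lane of the drawer, knob to the front ((y of vise1 in the frame of lane1 between -0.022 and 0.022 m or y of vise1 in the frame of lane2 between -0.022 and 0.022 m or y of vise1 in the frame of lane3 between -0.022 and 0.022 m or y of vise1 in the frame of lane4 between -0.022 and 0.022 m) and z of vise1 in the frame of lane1 between -0.006 and 0.006 m and x of each of vise1, vise2, vise3, vise4 in the frame of lane1 below 0.16 m and x of each of vise1_knob, vise2_knob, vise3_knob, vise4_knob in the frame of lane1 below 0.05 m and angle between each of vise1, vise2, vise3, vise4's own z axis and vertical below 0.08 rad and angle between the x axis of each of vise1, vise2, vise3, vise4 and the x axis of lane1, either way round below 0.2 rad and (y of vise2 in the frame of lane1 between -0.022 and 0.022 m or y of vise2 in the frame of lane2 between -0.022 and 0.022 m or y of vise2 in the frame of lane3 between -0.022 and 0.022 m or y of vise2 in the frame of lane4 between -0.022 and 0.022 m) and z of vise2 in the frame of lane1 between -0.006 and 0.006 m and (y of vise3 in the frame of lane1 between -0.022 and 0.022 m or y of vise3 in the frame of lane2 between -0.022 and 0.022 m or y of vise3 in the frame of lane3 between -0.022 and 0.022 m or y of vise3 in the frame of lane4 between -0.022 and 0.022 m) and z of vise3 in the frame of lane1 between -0.006 and 0.006 m and (y of vise4 in the frame of lane1 between -0.022 and 0.022 m or y of vise4 in the frame of lane2 between -0.022 and 0.022 m or y of vise4 in the frame of lane3 between -0.022 and 0.022 m or y of vise4 in the frame of lane4 between -0.022 and 0.022 m) and z of vise4 in the frame of lane1 between -0.006 and 0.006 m), for 0.2 s.
At the end, for the whole second after the job is handed in: The drawer is shut to within 6 mm; every vise present lies flat on the drawer floor (within 6 mm and 0.08 rad), within 22 mm of a lane's centre line and 0.2 rad of its direction, knob towards the front panel, at rest (all of step 2 and value of joint drawer below 0.006 m and linear speed of each of vise1, vise2, vise3, vise4 below 0.02 m/s); the robot touches nothing.
It fails at once if a bystander (oil bottle, brush, drill block) is moved more than 3 cm or knocked over (distance of any of oil_bottle, brush, drill_block from where it was at the start of the episode above 0.03 m or angle between oil_bottle's own z axis and vertical above 0.5 rad).
Of vise1, vise2, vise3, vise4 only 3 to 4 are there at a start; the rules pass over those that are not, and their reading is None.
At some moment in a run one of vise1, vise2, vise3, vise4 may be knocked a few centimetres aside while the robot is not near it.
Once in a run the grip may slacken for a moment while it holds something.
It also fails if it takes over 210 s, if anything falls off the work surface, if the arm or the gripper's body presses on something with over 40 N, if the wrist force passes 120 N, or if a joint passes its speed limit or range.

## Working session

There is one attempt and no reset: what is moved stays moved. The work goes in short steps, Python scripts to look and compute and a tool call to move; the robot and the scene stay as the last step left them, time stands still between calls to the robot, and variables do not carry over. Pictures are saved under pics/ and viewed, about 12 in all and at most 16, crops included, and the job is handed in when it is done.

Besides the shell and the picture viewer there is one more tool, called as name(argument=value, ...), one argument or row to a line, values as JSON. step_arm: Moves the arm, as the interface text tells. Its arguments: {"type":"object","properties":{"commands":{"type":"array","items":{"type":"object","properties":{"x":{"type":"number"},"y":{"type":"number"},"z":{"type":"number"},"wx":{"type":"number"},"wy":{"type":"number"},"wz":{"type":"number"},"gripper":{"type":"number"}}}}},"required":["commands"]}

```bash
ls; mkdir -p pics; cat > h.py <<'E'
import numpy as np, cv2
from station import env, read_camera, camera_params, order
from scipy.spatial.transform import Rotation as Ro
def cam(n):
    p=camera_params(n); return np.array(p["intrinsics"]),np.array(p["R"]),np.array(p["t"])
def cloud(n,d):
    K,R,t=cam(n); v,u=np.mgrid[0:d.shape[0],0:d.shape[1]]
    c=np.stack([(u-K[0,2])/K[0,0]*d,(v-K[1,2])/K[1,1]*d,d],-1)
    w=(c-t)@R; w[d==0]=np.nan; return w
def pix(n,X):
    K,R,t=cam(n); c=R@np.asarray(X)+t; c=K@c; return c[:2]/c[2]
def snap(n,name=None):
    im,d=read_camera(n)
    if name: cv2.imwrite("pics/"+name,cv2.cvtColor(im,cv2.COLOR_RGB2BGR))
    return im,d
def st():
    s=env.get_state(); q=np.array(s["tcp_rot"]); R=Ro.from_quat(q[[1,2,3,0]]).as_matrix()
    return s,np.array(s["eef_pos"]),R
E
python3 - <<'E'
from h import *
for n in("top","side"):
    im,d=snap(n,n+"0.png"); np.savez(f"{n}0.npz",im=im,d=d)
    K,R,t=cam(n); print(n,K.tolist(),(-R.T@t).round(3),R.round(3).tolist())
s,p,R=st(); print(s,R.round(3))
E
```

```text
pics
top [[389.9171424990497, 0.0, 320.32996337484195], [0.0, 389.9171424990497, 202.22719264959983], [0.0, 0.0, 1.0]] [0.339 0.08  1.354] [[-0.021, -1.0, 0.009], [-0.988, 0.019, -0.154], [0.154, -0.012, -0.988]]
side [[404.7149849275018, 0.0, 314.73136440219537], [0.0, 404.7149849275018, 189.60503082416497], [0.0, 0.0, 1.0]] [-0.118  0.734  1.101] [[-0.712, -0.702, 0.015], [-0.513, 0.506, -0.694], [0.479, -0.502, -0.72]]
{'time_s': 0.1, 'joint_positions': array([ 1.17314412,  0.57643144,  0.02484671,  1.43780368, -0.01497747,
        1.12901184, -0.05650756]), 'qd': array([ 1.74963703e-03, -1.25807157e-03,  3.87936598e-04, -1.06411038e-03,
       -2.34816863e-03, -3.00709833e-05, -1.44540447e-03]), 'joint_efforts': array([ 6.30029026e-03, -7.67310691e+01,  2.25833036e+00, -2.86607569e+01,
        1.59956748e-02,  8.57635023e-03, -1.09604886e-05]), 'eef_pos': array([ 0.20836105, -0.64188443,  0.40394703]), 'tcp_rot': array([-0.110014  , -0.69830194, -0.11102795,  0.69852996]), 'contact_force': array([ 0.22438993,  0.45529947, -0.5993692 ]), 'torque': array([0.00450931, 0.01132318, 0.03724208]), 'opening': 0.08523681803584189} [[-0.001  0.309 -0.951]
 [ 0.001 -0.951 -0.309]
 [-1.    -0.001  0.   ]]
```

View pics/top0.png

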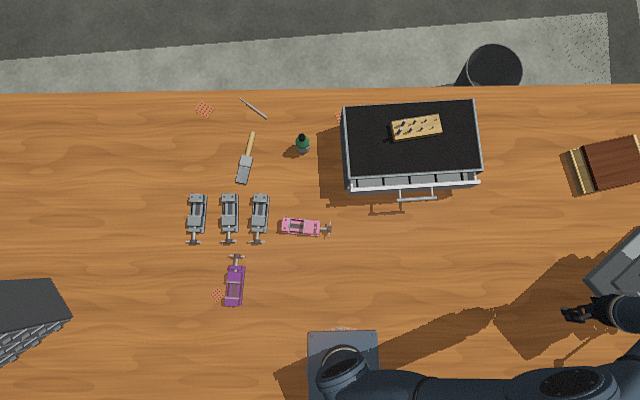

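View pics/side0.png

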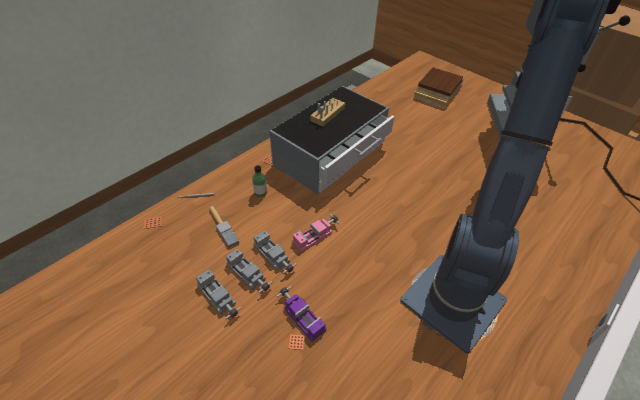

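The top view shows three grey vises at (197,217), (229,217) and (260,217), knobs towards the robot. The look-alikes are pink at (303,227) and purple at (235,285), so neither is meant. The cabinet is around (410,145), with its handle at (417,196).

```bash
python3 - <<'E'
from h import *
z=np.load("top0.npz"); im,d=z["im"],z["d"]; w=cloud("top",d)
c=im[150:300,170:350]; cv2.imwrite("pics/crop0.png",cv2.cvtColor(cv2.resize(c,None,fx=4,fy=4,interpolation=cv2.INTER_CUBIC),cv2.COLOR_RGB2BGR))
Z=w[...,2]
print("bench z",np.nanmedian(Z[240:300,100:180]))
m=(np.abs(Z-.173)<.008); m[:, :320]=0; m[:,500:]=0; m[200:]=0
pts=w[m][:,:2].astype(np.float32); r=cv2.minAreaRect(pts); print("top rect",r,cv2.boxPoints(r).round(3).tolist(), np.median(Z[m]))
# front edge line fit: for each column lowest row of m
e=[]
for u in range(355,475,3):
    v=np.where(m[:,u])[0]
    if len(v): e.append(w[v.max(),u,:2])
e=np.array(e); print("edge fit",np.polyfit(e[:,1],e[:,0],1), np.std(e[:,0]-np.polyval(np.polyfit(e[:,1],e[:,0],1),e[:,1])))
hsv=cv2.cvtColor(im,cv2.COLOR_RGB2HSV)
for n,(u0,u1,v0,v1) in dict(A=(180,213,185,250),B=(214,244,185,250),C=(245,275,187,250)).items():
    mm=np.zeros(Z.shape,bool); mm[v0:v1,u0:u1]=(Z>.008)[v0:v1,u0:u1]&(hsv[...,1]<70)[v0:v1,u0:u1]
    P=w[mm]; r=cv2.minAreaRect(P[:,:2].astype(np.float32)); 
    print(n,mm.sum(),[np.round(x,3) for x in r],P.max(0).round(3),P.min(0).round(3))
mm=np.zeros(Z.shape,bool);mm[190:206,390:440]=(np.abs(Z-.142)<.015)[190:206,390:440]; P=w[mm];print("handle",mm.sum(),P.mean(0),P.min(0),P.max(0))
E
```

```text
bench z 0.0007461044916641402
top rect ((0.7233604788780212, -0.22848449647426605), (0.24167411029338837, 0.4272329807281494), 2.704092025756836) [[0.5929999947547913, -0.020999999716877937], [0.6129999756813049, -0.4480000138282776], [0.8539999723434448, -0.4359999895095825], [0.8339999914169312, -0.008999999612569809]] 0.17467253585939174
edge fit [-0.0461098   0.59322281] 0.0008183656142872218
A 682 [array([0.498, 0.491]), array([0.055, 0.167]), np.float64(86.189)] [0.581 0.521 0.053] [0.414 0.46  0.008]
B 654 [array([0.499, 0.378]), array([0.167, 0.052]), np.float64(0.361)] [0.582 0.404 0.053] [0.415 0.351 0.008]
C 653 [array([0.496, 0.275]), array([0.054, 0.165]), np.float64(85.299)] [0.576 0.308 0.051] [0.413 0.242 0.009]
handle 187 [ 0.53741917 -0.23178724  0.14621114] [ 0.52624787 -0.2991317   0.12871916] [ 0.56539439 -0.15751787  0.15221583]
```

View pics/crop0.png

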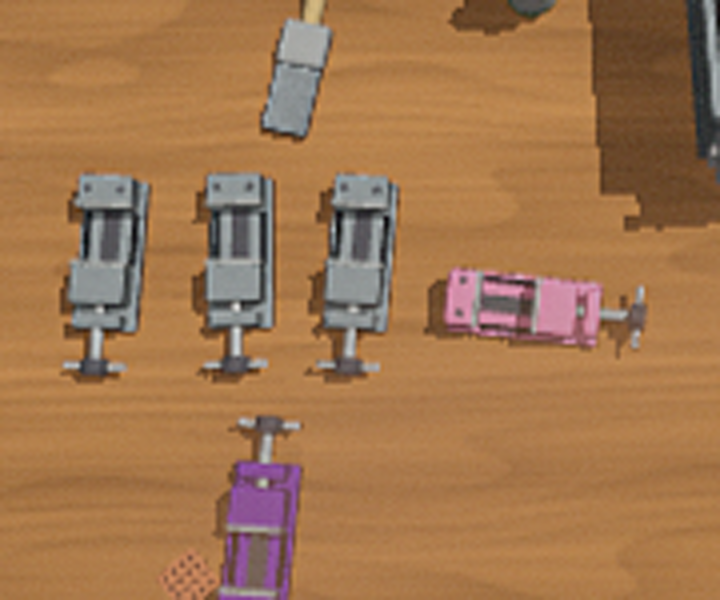

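The crop confirms three grey vises and the pink and purple look-alikes. All three grey knob bars lie horizontal and point to -x. Next I plan the tip-in path in the lane's x–z plane.

```bash
cat > plan.py <<'E'
import numpy as np, sys
from scipy.sparse import csr_matrix
from scipy.sparse.csgraph import dijkstra
def dens(p,s=3):
    p=np.array(p,float);o=[]
    for a,b in zip(p,np.roll(p,-1,0)):
        n=max(2,int(np.hypot(*(b-a))/s)+1);o.append(a+(b-a)*np.linspace(0,1,n)[:,None])
    return np.vstack(o)
def shape(phi,G=31):
    v=dens([(-65,0),(65,0),(65,44),(-45,44),(-52,38),(-104,39),(-104,15),(-65,14)])-[-28,G]
    f=np.radians(phi); a=np.array([-np.sin(f),np.cos(f)]); b=np.array([np.cos(f),np.sin(f)])  # back along tool, sideways(+x)
    body=dens([(54,-43),(54,43),(200,43),(200,-43)]); fin=dens([(-18,-11),(-18,11),(54,11),(54,-11)])
    return np.vstack([v]+[q[:,:1]*a+q[:,1:]*b for q in(body,fin)])
obs=[(-12,0,-80,75),(-53,-41,58,70),(125,400,85,95),(-300,400,-90,0),(200,212,-80,55),(225,400,95,198)]
def run(phi,m,goal):
    S=shape(phi); X=np.arange(-40,131,4.);Z=np.arange(26,203,4.);T=np.arange(0,71,3.)
    free=np.zeros((len(X),len(Z),len(T)),bool)
    for k,t in enumerate(np.radians(T)):
        P=S@np.array([[np.cos(t),-np.sin(t)],[np.sin(t),np.cos(t)]])   # nose-down by t
        gx,gz=np.meshgrid(X,Z,indexing='ij'); px=gx[...,None]+P[:,0];pz=gz[...,None]+P[:,1]
        c=np.zeros(gx.shape,bool)
        for (a,b,l,h) in obs:
            mz=m if not(l==-90) else 0
            c|=((px>a-m)&(px<b+m)&(pz>l-mz)&(pz<h+mz)).any(-1)
        free[:,:,k]=~c
    id=np.arange(free.size).reshape(free.shape);I=[];J=[];W=[]
    import itertools
    for d in itertools.product((-1,0,1),repeat=3):
        if d<=(0,0,0):continue
        s1=tuple(slice(max(0,-q),n-max(0,q)) for q,n in zip(d,free.shape)); s2=tuple(slice(max(0,q),n-max(0,-q)) for q,n in zip(d,free.shape))
        ok=free[s1]&free[s2];I.append(id[s1][ok]);J.append(id[s2][ok]);W.append(np.full(ok.sum(),np.linalg.norm(d)))
    g=csr_matrix((np.hstack(W),(np.hstack(I),np.hstack(J))),shape=(free.size,)*2)
    gi=id[np.abs(X-goal[0]).argmin(),np.abs(Z-goal[1]).argmin(),0]
    if not free.flat[gi]:return "goal blocked"
    D,pr=dijkstra(g,directed=False,indices=gi,return_predecessors=True)
    top=id[:,-1,:].ravel(); s=top[D[top].argmin()]
    if not np.isfinite(D[s]):return "no path"
    out=[]
    while s>=0:
        i,j,k=np.unravel_index(s,free.shape);out.append((X[i],Z[j],T[k]));s=pr[s]
    return out
for phi in map(float,sys.argv[1].split(',')):
  for gx in (80,84,88,92):
    for m in (10,8,6,4):
        r=run(phi,m,(gx,34))
        if not isinstance(r,str):break
    print(phi,gx,m,r if isinstance(r,str) else len(r)); 
    if len(sys.argv)>2 and gx==float(sys.argv[2]) : print([tuple(map(int,q)) for q in r])
E
python3 plan.py 10,20,30,40
python3 - <<'E'
from h import *
z=np.load("top0.npz"); w=cloud("top",z["d"]); Z=w[...,2]
for v in range(193,206): 
    print(v,[tuple(w[v,u].round(3)) for u in (402,417,430)])
E
```

```text
10.0 80 4 43
10.0 84 8 43
10.0 88 4 43
10.0 92 4 goal blocked
20.0 80 4 43
20.0 84 8 43
20.0 88 10 43
20.0 92 10 43
30.0 80 4 43
30.0 84 6 43
30.0 88 10 43
30.0 92 10 43
40.0 80 4 goal blocked
40.0 84 4 goal blocked
40.0 88 4 goal blocked
40.0 92 4 goal blocked
193 [(np.float64(0.578), np.float64(-0.225), np.float64(0.002)), (np.float64(0.576), np.float64(-0.278), np.float64(0.003)), (np.float64(0.575), np.float64(-0.323), np.float64(0.005))]
194 [(np.float64(0.575), np.float64(-0.226), np.float64(-0.002)), (np.float64(0.573), np.float64(-0.279), np.float64(-0.0)), (np.float64(0.572), np.float64(-0.324), np.float64(0.0))]
195 [(np.float64(0.57), np.float64(-0.225), np.float64(0.002)), (np.float64(0.569), np.float64(-0.277), np.float64(0.005)), (np.float64(0.569), np.float64(-0.325), np.float64(-0.002))]
196 [(np.float64(0.568), np.float64(-0.226), np.float64(-0.004)), (np.float64(0.566), np.float64(-0.278), np.float64(-0.0)), (np.float64(0.565), np.float64(-0.323), np.float64(0.003))]
197 [(np.float64(0.563), np.float64(-0.223), np.float64(0.007)), (np.float64(0.562), np.float64(-0.2
[... 859 characters left out ...]
224), np.float64(-0.002)), (np.float64(0.545), np.float64(-0.277), np.float64(0.0)), (np.float64(0.544), np.float64(-0.322), np.float64(0.002))]
203 [(np.float64(0.542), np.float64(-0.224), np.float64(-0.001)), (np.float64(0.541), np.float64(-0.276), np.float64(0.002)), (np.float64(0.54), np.float64(-0.322), np.float64(0.001))]
204 [(np.float64(0.538), np.float64(-0.223), np.float64(0.002)), (np.float64(0.537), np.float64(-0.276), np.float64(0.003)), (np.float64(0.537), np.float64(-0.322), np.float64(0.001))]
205 [(np.float64(0.535), np.float64(-0.224), np.float64(-0.002)), (np.float64(0.534), np.float64(-0.276), np.float64(0.001)), (np.float64(0.533), np.float64(-0.321), np.float64(0.001))]
```

```bash
cat >> h.py <<'E'
import json
def tool(yaw,tilt,yz=None):
    """yaw deg: azimuth of the heading h; tool leans back by tilt deg (fingers point down and ahead along h).
    yz None: tool y = heading turned +90 deg (left)."""
    a=np.radians(yaw);h=np.array([np.cos(a),np.sin(a),0]);l=np.array([-h[1],h[0],0]);t=np.radians(tilt)
    x=np.sin(t)*h+np.array([0,0,-np.cos(t)]); return np.stack([x,l,np.cross(x,l)],1)
def rows(wps,start=None,off=.155):
    """wps: (grasp point, R, gripper, mm per row, extra hold rows); prints calls"""
    if start is None: s,p,R=st()
    else: p,R=start
    seq=[]
    p0,R0=p,R
    for g,Rt,gr,sp,hold in wps:
        pt=np.asarray(g)-off*Rt[:,0] if g is not None else p0
        rv=Ro.from_matrix(R0.T@Rt).as_rotvec(); dg=np.degrees(np.linalg.norm(rv))
        n=max(1,int(np.ceil(max(np.linalg.norm(pt-p0)*1e3/sp,dg/min(6.5,sp/5)))))
        for i in range(1,n+1):
            f=i/n; gi=np.asarray(p0+.155*R0[:,0])*(1-f)+f*(pt+.155*Rt[:,0])
            Ri=R0@Ro.from_rotvec(rv*f).as_matrix(); seq.append((gi-.155*Ri[:,0],Ri,gr))
        seq+= [(pt,Rt,gr)]*hold; p0,R0=pt,Rt
    for c in range(0,len(seq),8):
        out=[]
        for q,Rq,gr in seq[c:c+8]:
            d=R.T@(q-p); rv=np.degrees(Ro.from_matrix(R.T@Rq).as_rotvec())
            o={k:round(float(x),3) for k,x in zip("xyz",d) if abs(x)>=.0005}
            o|={k:round(float(x),1) for k,x in zip(("wx","wy","wz"),rv) if abs(x)>=.05}; o["gripper"]=gr; out.append(o)
        p,R=seq[min(c+7,len(seq)-1)][:2]
        print(json.dumps(out).replace('"','').replace(' ',''))
CY=2.67; XC=np.array([np.cos(np.radians(CY)),np.sin(np.radians(CY)),0]); YC=np.array([-XC[1],XC[0],0])
TE=np.array([.603,-.2345,0])
def lane(n,x,z,op=.125): return TE+(x-op)*XC+{1:.132,2:.044,3:-.044,4:-.132}[n]*YC+[0,0,.078+z]
E
python3 - <<'E'
from h import *
H=tool(CY-90,0)
print(H.round(2))
h=np.array([.532,-.238,.142])
rows([(h+[0,0,.09],H,-.35,38,1),(h,H,-.35,25,1),(h,H,-1,25,4)])
print();rows([(h-.1015*XC,H,-1,14,3)],start=(h-.155*H[:,0],H))
E
```

```text
[[ 0.    1.    0.05]
 [ 0.    0.05 -1.  ]
 [-1.    0.    0.  ]]
[{x:0.001,y:-0.02,z:-0.031,wx:-5.3,gripper:-0.35},{x:0.002,y:-0.041,z:-0.062,wx:-10.7,gripper:-0.35},{x:0.004,y:-0.061,z:-0.093,wx:-16.0,gripper:-0.35},{x:0.005,y:-0.081,z:-0.124,wx:-21.3,gripper:-0.35},{x:0.006,y:-0.101,z:-0.155,wx:-26.7,gripper:-0.35},{x:0.007,y:-0.122,z:-0.185,wx:-32.0,gripper:-0.35},{x:0.009,y:-0.142,z:-0.216,wx:-37.3,gripper:-0.35},{x:0.01,y:-0.162,z:-0.247,wx:-42.7,gripper:-0.35}]
[{x:0.001,y:0.006,z:-0.036,wx:-5.3,gripper:-0.35},{x:0.002,y:0.012,z:-0.073,wx:-10.7,gripper:-0.35},{x:0.004,y:0.018,z:-0.109,wx:-16.0,gripper:-0.35},{x:0.005,y:0.024,z:-0.146,wx:-21.3,gripper:-0.35},{x:0.006,y:0.03,z:-0.182,wx:-26.7,gripper:-0.35},{x:0.007,y:0.036,z:-0.219,wx:-32.0,gripper:-0.35},{x:0.007,y:0.036,z:-0.219,wx:-32.0,gripper:-0.35},{x:0.03,y:0.036,z:-0.219,wx:-32.0,gripper:-0.35}]
[{x:0.023,gripper:-0.35},{x:0.045,gripper:-0.35},{x:0.068,gripper:-0.35},{x:0.068,gripper:-0.35},{x:0.068,gripper:-1},{x:0.068,gripper:-1},{x:0.068,gripper:-1},{x:0.068,gripper:-1}]
[{gripper:-1}]

[{y:-0.013,gripper:-1},{y:-0.025,gripper:-1},{y:-0.038,gripper:-1},{y:-0.051,gripper:-1},{y:-0.063,gripper:-1},{y:-0.076,gripper:-1},{y:-0.089,gripper:-1},{y:-0.101,gripper:-1}]
[{gripper:-1},{gripper:-1},{gripper:-1}]
```

step_arm(
  commands=[
    {"x":0.001,"y":-0.02,"z":-0.031,"wx":-5.3,"gripper":-0.35},
    {"x":0.002,"y":-0.041,"z":-0.062,"wx":-10.7,"gripper":-0.35},
    {"x":0.004,"y":-0.061,"z":-0.093,"wx":-16.0,"gripper":-0.35},
    {"x":0.005,"y":-0.081,"z":-0.124,"wx":-21.3,"gripper":-0.35},
    {"x":0.006,"y":-0.101,"z":-0.155,"wx":-26.7,"gripper":-0.35},
    {"x":0.007,"y":-0.122,"z":-0.185,"wx":-32.0,"gripper":-0.35},
    {"x":0.009,"y":-0.142,"z":-0.216,"wx":-37.3,"gripper":-0.35},
    {"x":0.01,"y":-0.162,"z":-0.247,"wx":-42.7,"gripper":-0.35},
  ],
)

```text
invalid input
```

step_arm(
  commands=[
    {"x":0.001,"y":0.006,"z":-0.036,"wx":-5.3,"gripper":-0.35},
    {"x":0.002,"y":0.012,"z":-0.073,"wx":-10.7,"gripper":-0.35},
    {"x":0.004,"y":0.018,"z":-0.109,"wx":-16.0,"gripper":-0.35},
    {"x":0.005,"y":0.024,"z":-0.146,"wx":-21.3,"gripper":-0.35},
    {"x":0.006,"y":0.03,"z":-0.182,"wx":-26.7,"gripper":-0.35},
    {"x":0.007,"y":0.036,"z":-0.219,"wx":-32.0,"gripper":-0.35},
    {"x":0.007,"y":0.036,"z":-0.219,"wx":-32.0,"gripper":-0.35},
    {"x":0.007,"y":0.036,"z":-0.219,"wx":-32.0,"gripper":-0.35},
  ],
)

```text
invalid input
```

```bash
python3 - <<'E'
from h import *
s,p,R=st(); print(s["time_s"],p,R.round(3).tolist(),s["opening"],s["joint_positions"].round(2),s["contact_force"])
H=tool(CY-90,0);h=np.array([.532,-.238,.142])
rows([(h,H,-.35,18,2),(h,H,-1,25,4)])
E
```

```text
0.1 [ 0.20836105 -0.64188443  0.40394703] [[-0.001, 0.309, -0.951], [0.001, -0.951, -0.309], [-1.0, -0.001, 0.0]] 0.08523681803584189 [ 1.17  0.58  0.02  1.44 -0.01  1.13 -0.06] [ 0.22438993  0.45529947 -0.5993692 ]
[{x:0.004,y:-0.009,z:-0.014,wx:-2.5,gripper:-0.35},{x:0.007,y:-0.019,z:-0.029,wx:-5.0,gripper:-0.35},{x:0.011,y:-0.028,z:-0.043,wx:-7.5,gripper:-0.35},{x:0.014,y:-0.038,z:-0.058,wx:-10.0,gripper:-0.35},{x:0.018,y:-0.047,z:-0.072,wx:-12.4,gripper:-0.35},{x:0.021,y:-0.057,z:-0.087,wx:-14.9,gripper:-0.35},{x:0.025,y:-0.066,z:-0.101,wx:-17.4,gripper:-0.35},{x:0.029,y:-0.076,z:-0.115,wx:-19.9,gripper:-0.35}]
[{x:0.004,y:-0.004,z:-0.017,wx:-2.5,gripper:-0.35},{x:0.007,y:-0.008,z:-0.034,wx:-5.0,gripper:-0.35},{x:0.011,y:-0.012,z:-0.05,wx:-7.5,gripper:-0.35},{x:0.014,y:-0.016,z:-0.067,wx:-10.0,gripper:-0.35},{x:0.018,y:-0.02,z:-0.084,wx:-12.4,gripper:-0.35},{x:0.021,y:-0.024,z:-0.101,wx:-14.9,gripper:-0.35},{x:0.025,y:-0.028,z:-0.117,wx:-17.4,gripper:-0.35},{x:0.029,y:-0.032,z:-0.134,wx:-19.9,gripper:-0.35}]
[{x:0.004,y:0.002,z:-0.017,wx:-2.5,gripper:-0.35},{x:0.007,y:0.004,z:-0.034,wx:-5.0,gripper:-0.35},{x:0.011,y:0.006,z:-0.051,wx:-7.5,gripper:-0.35},{x:0.014,y:0.008,z:-0.069,wx:-10.0,gripper:-0.35},{x:0.018,y:0.01,z:-0.086,wx:-12.4,gripper:-0.35},{x:0.021,y:0.012,z:-0.103,wx:-14.9,gripper:-0.35},{x:0.025,y:0.014,z:-0.12,wx:-17.4,gripper:-0.35},{x:0.029,y:0.016,z:-0.137,wx:-19.9,gripper:-0.35}]
[{x:0.004,y:0.008,z:-0.015,wx:-2.5,gripper:-0.35},{x:0.007,y:0.015,z:-0.031,wx:-5.0,gripper:-0.35},{x:0.011,y:0.023,z:-0.046,wx:-7.5,gripper:-0.35},{x:0.014,y:0.031,z:-0.062,wx:-10.0,gripper:-0.35},{x:0.018,y:0.038,z:-0.077,wx:-12.4,gripper:-0.35},{x:0.021,y:0.046,z:-0.093,wx:-14.9,gripper:-0.35},{x:0.021,y:0.046,z:-0.093,wx:-14.9,gripper:-0.35},{x:0.021,y:0.046,z:-0.093,wx:-14.9,gripper:-0.35}]
[{gripper:-1},{gripper:-1},{gripper:-1},{gripper:-1},{gripper:-1}]
```

step_arm(
  commands=[
    {"x":0.001,"y":-0.02,"z":-0.031,"wx":-5.3,"wy":0.0,"wz":0.0,"gripper":-0.35},
    {"x":0.002,"y":-0.041,"z":-0.062,"wx":-10.7,"wy":0.0,"wz":0.0,"gripper":-0.35},
    {"x":0.004,"y":-0.061,"z":-0.093,"wx":-16.0,"wy":0.0,"wz":0.0,"gripper":-0.35},
    {"x":0.005,"y":-0.081,"z":-0.124,"wx":-21.3,"wy":0.0,"wz":0.0,"gripper":-0.35},
    {"x":0.006,"y":-0.101,"z":-0.155,"wx":-26.7,"wy":0.0,"wz":0.0,"gripper":-0.35},
    {"x":0.007,"y":-0.122,"z":-0.185,"wx":-32.0,"wy":0.0,"wz":0.0,"gripper":-0.35},
    {"x":0.009,"y":-0.142,"z":-0.216,"wx":-37.3,"wy":0.0,"wz":0.0,"gripper":-0.35},
    {"x":0.01,"y":-0.162,"z":-0.247,"wx":-42.7,"wy":0.0,"wz":0.0,"gripper":-0.35},
  ],
)

```text
time_s: 0.77
eef_pos: [0.394, -0.4101, 0.3944]
tcp_rot: [-0.358, -0.609, -0.359, 0.61]
contact_force: [0.9, 0.1, 0.2]
opening: 0.0278
```

step_arm(
  commands=[
    {"x":0.001,"y":0.006,"z":-0.036,"wx":-5.3,"wy":0,"wz":0,"gripper":-0.35},
    {"x":0.002,"y":0.012,"z":-0.073,"wx":-10.7,"wy":0,"wz":0,"gripper":-0.35},
    {"x":0.004,"y":0.018,"z":-0.109,"wx":-16.0,"wy":0,"wz":0,"gripper":-0.35},
    {"x":0.005,"y":0.024,"z":-0.146,"wx":-21.3,"wy":0,"wz":0,"gripper":-0.35},
    {"x":0.006,"y":0.03,"z":-0.182,"wx":-26.7,"wy":0,"wz":0,"gripper":-0.35},
    {"x":0.007,"y":0.036,"z":-0.219,"wx":-32.0,"wy":0,"wz":0,"gripper":-0.35},
    {"x":0.007,"y":0.036,"z":-0.219,"wx":-32.0,"wy":0,"wz":0,"gripper":-0.35},
  ],
)

```text
time_s: 1.35
eef_pos: [0.5361, -0.2309, 0.3876]
tcp_rot: [0.515, 0.486, 0.516, -0.482]
contact_force: [0.5, 1.1, 0.4]
opening: 0.0278
```

```bash
sed -i 's/o={k:round(float(x),3) for k,x in zip("xyz",d) if abs(x)>=.0005}/o={k:round(float(x),3) for k,x in zip("xyz",d)}/; s/ if abs(x)>=.05}; o\["gr/}; o["gr/' h.py; python3 - <<'E'
from h import *
s,p,R=st(); print(s["time_s"],p,R.round(3).tolist(),s["opening"],s["joint_positions"].round(2),s["contact_force"])
H=tool(CY-90,0);h=np.array([.532,-.238,.142])
rows([(h,H,-.35,30,1),(h,H,-1,25,4)])
E
```

```text
1.35 [ 0.53613317 -0.23089565  0.38758229] [[0.003, 0.998, 0.062], [0.005, 0.062, -0.998], [-1.0, 0.003, -0.005]] 0.02776060777519861 [ 0.58  0.47 -0.39  1.7   0.2   1.01  0.19] [0.45489174 1.05011846 0.41830661]
[{x:0.023,y:-0.001,z:0.002,wx:0.2,wy:-0.1,wz:-0.0,gripper:-0.35},{x:0.045,y:-0.002,z:0.004,wx:0.4,wy:-0.1,wz:-0.1,gripper:-0.35},{x:0.068,y:-0.004,z:0.005,wx:0.7,wy:-0.2,wz:-0.1,gripper:-0.35},{x:0.091,y:-0.005,z:0.007,wx:0.9,wy:-0.3,wz:-0.2,gripper:-0.35},{x:0.091,y:-0.005,z:0.007,wx:0.9,wy:-0.3,wz:-0.2,gripper:-0.35},{x:0.091,y:-0.005,z:0.007,wx:0.9,wy:-0.3,wz:-0.2,gripper:-1},{x:0.091,y:-0.005,z:0.007,wx:0.9,wy:-0.3,wz:-0.2,gripper:-1},{x:0.091,y:-0.005,z:0.007,wx:0.9,wy:-0.3,wz:-0.2,gripper:-1}]
[{x:0.0,y:0.0,z:0.0,wx:0.0,wy:0.0,wz:0.0,gripper:-1},{x:0.0,y:0.0,z:0.0,wx:0.0,wy:0.0,wz:0.0,gripper:-1}]
```

step_arm(
  commands=[
    {"x":0.023,"y":-0.001,"z":0.002,"wx":0.2,"wy":-0.1,"wz":0,"gripper":-0.35},
    {"x":0.045,"y":-0.002,"z":0.004,"wx":0.4,"wy":-0.1,"wz":-0.1,"gripper":-0.35},
    {"x":0.068,"y":-0.004,"z":0.005,"wx":0.7,"wy":-0.2,"wz":-0.1,"gripper":-0.35},
    {"x":0.091,"y":-0.005,"z":0.007,"wx":0.9,"wy":-0.3,"wz":-0.2,"gripper":-0.35},
    {"x":0.091,"y":-0.005,"z":0.007,"wx":0.9,"wy":-0.3,"wz":-0.2,"gripper":-0.35},
    {"x":0.091,"y":-0.005,"z":0.007,"wx":0.9,"wy":-0.3,"wz":-0.2,"gripper":-1},
    {"x":0.091,"y":-0.005,"z":0.007,"wx":0.9,"wy":-0.3,"wz":-0.2,"gripper":-1},
    {"x":0.091,"y":-0.005,"z":0.007,"wx":0.9,"wy":-0.3,"wz":-0.2,"gripper":-1},
  ],
)

```text
time_s: 2.02
eef_pos: [0.5278, -0.2454, 0.2974]
tcp_rot: [0.509, 0.49, 0.507, -0.494]
contact_force: [3.4, 0.5, -9.4]
opening: 0.0086
```

step_arm(
  commands=[
    {"x":0,"y":0,"z":0,"wx":0,"wy":0,"wz":0,"gripper":-1},
    {"x":0,"y":-0.013,"z":0,"wx":0,"wy":0,"wz":0,"gripper":-1},
    {"x":0,"y":-0.027,"z":0,"wx":0,"wy":0,"wz":0,"gripper":-1},
    {"x":0,"y":-0.04,"z":0,"wx":0,"wy":0,"wz":0,"gripper":-1},
    {"x":0,"y":-0.055,"z":0,"wx":0,"wy":0,"wz":0,"gripper":-1},
    {"x":0,"y":-0.07,"z":0,"wx":0,"wy":0,"wz":0,"gripper":-1},
    {"x":0,"y":-0.083,"z":0,"wx":0,"wy":0,"wz":0,"gripper":-1},
    {"x":0,"y":-0.093,"z":0,"wx":0,"wy":0,"wz":0,"gripper":-1},
  ],
)

```text
time_s: 2.68
eef_pos: [0.4335, -0.2495, 0.2974]
tcp_rot: [0.509, 0.49, 0.506, -0.495]
contact_force: [4.8, -6.5, -18.0]
opening: 0.0086
```

step_arm(
  commands=[
    {"x":0,"y":-0.003,"z":0,"wx":0,"wy":0,"wz":0,"gripper":-1},
    {"x":0,"y":-0.005,"z":0,"wx":0,"wy":0,"wz":0,"gripper":-1},
    {"x":0,"y":-0.007,"z":0,"wx":0,"wy":0,"wz":0,"gripper":-1},
    {"x":0,"y":-0.007,"z":0,"wx":0,"wy":0,"wz":0,"gripper":-1},
  ],
)

```text
time_s: 3.02
eef_pos: [0.4305, -0.2495, 0.2975]
tcp_rot: [0.511, 0.492, 0.505, -0.492]
contact_force: [20.1, -5.5, -33.2]
opening: 0.0088
```

step_arm(
  commands=[
    {"x":0,"y":0,"z":0,"wx":0,"wy":0,"wz":0,"gripper":-0.35},
    {"x":0,"y":0,"z":0,"wx":0,"wy":0,"wz":0,"gripper":-0.35},
    {"x":0,"y":0,"z":0,"wx":0,"wy":0,"wz":0,"gripper":-0.35},
    {"x":-0.03,"y":0,"z":0,"wx":0,"wy":0,"wz":0,"gripper":-0.35},
    {"x":-0.07,"y":0,"z":0,"wx":0,"wy":0,"wz":0,"gripper":1},
    {"x":-0.11,"y":0,"z":0,"wx":0,"wy":0,"wz":0,"gripper":1},
    {"x":-0.15,"y":0,"z":0,"wx":0,"wy":0,"wz":0,"gripper":1},
    {"x":-0.15,"y":0,"z":0,"wx":0,"wy":0,"wz":0,"gripper":1},
  ],
)

```text
time_s: 3.68
eef_pos: [0.4287, -0.2477, 0.4549]
tcp_rot: [0.512, 0.491, 0.503, -0.493]
contact_force: [2.1, -0.5, 0.1]
opening: 0.0747
```

```bash
python3 - <<'E'
from h import *
s,p,R=st(); print(s["time_s"],p,s["opening"],s["joint_positions"].round(2))
im,d=snap("side","side1.png");w=cloud("side",d);np.savez("side1.npz",im=im,d=d)
imt,dt=snap("top","top1.png");np.savez("top1.npz",im=imt,d=dt)
for n in (1,2,3,4):print(n,lane(n,0,0).round(3),pix("side",lane(n,0,0)).round(),pix("top",lane(n,0,0)).round())
# vise C pick
yw=-4.7; a=np.radians(yw); u=np.array([np.cos(a),np.sin(a),0]); o=np.array([.496,.275,0])+.0195*u
g=o-.028*u+[0,0,.031]; T=tool(yw,25); print("g",g)
rows([(g+[0,0,.2],T,1,38,0)])
E
```

```text
3.6833 [ 0.42870336 -0.24773474  0.45485659] 0.07474603373660492 [ 0.74  0.28 -0.41  1.82  0.13  1.07  0.31]
1 [ 0.472 -0.108  0.078] [358. 184.] [373. 221.]
2 [ 0.476 -0.196  0.078] [373. 172.] [400. 219.]
3 [ 0.48  -0.284  0.078] [387. 160.] [426. 218.]
4 [ 0.484 -0.372  0.078] [400. 149.] [453. 216.]
g [0.48752858 0.27569648 0.031     ]
[{x:0.004,y:0.002,z:-0.038,wx:-5.5,wy:-1.3,wz:1.2,gripper:1},{x:0.008,y:0.003,z:-0.076,wx:-10.9,wy:-2.7,wz:2.5,gripper:1},{x:0.013,y:0.004,z:-0.114,wx:-16.4,wy:-4.0,wz:3.7,gripper:1},{x:0.017,y:0.005,z:-0.151,wx:-21.9,wy:-5.3,wz:4.9,gripper:1},{x:0.022,y:0.005,z:-0.188,wx:-27.3,wy:-6.7,wz:6.2,gripper:1},{x:0.026,y:0.006,z:-0.224,wx:-32.8,wy:-8.0,wz:7.4,gripper:1},{x:0.031,y:0.006,z:-0.26,wx:-38.3,wy:-9.3,wz:8.7,gripper:1},{x:0.036,y:0.006,z:-0.295,wx:-43.7,wy:-10.7,wz:9.9,gripper:1}]
[{x:0.001,y:0.024,z:-0.026,wx:-5.5,wy:-1.3,wz:1.2,gripper:1},{x:0.003,y:0.048,z:-0.051,wx:-10.9,wy:-2.7,wz:2.5,gripper:1},{x:0.005,y:0.071,z:-0.076,wx:-16.4,wy:-4.0,wz:3.7,gripper:1},{x:0.006,y:0.095,z:-0.1,wx:-21.9,wy:-5.3,wz:4.9,gripper:1},{x:0.008,y:0.118,z:-0.124,wx:-27.3,wy:-6.7,wz:6.2,gripper:1},{x:0.011,y:0.141,z:-0.148,wx:-32.8,wy:-8.0,wz:7.4,gripper:1},{x:0.013,y:0.164,z:-0.171,wx:-38.3,wy:-9.3,wz:8.7,gripper:1}]
```

View pics/side1.png

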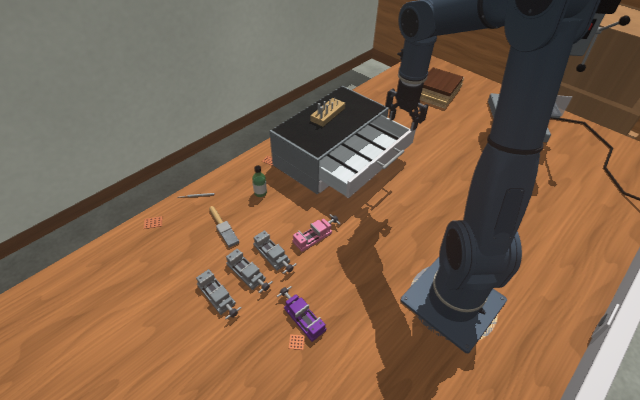

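The drawer is out and its four lanes are visible around (370,155). The vises at (217,293), (247,268) and (272,250) have not moved. I'm heading for the rightmost grey vise.

step_arm(
  commands=[
    {"x":0.004,"y":0.002,"z":-0.038,"wx":-5.5,"wy":-1.3,"wz":1.2,"gripper":1},
    {"x":0.008,"y":0.003,"z":-0.076,"wx":-10.9,"wy":-2.7,"wz":2.5,"gripper":1},
    {"x":0.013,"y":0.004,"z":-0.114,"wx":-16.4,"wy":-4.0,"wz":3.7,"gripper":1},
    {"x":0.017,"y":0.005,"z":-0.151,"wx":-21.9,"wy":-5.3,"wz":4.9,"gripper":1},
    {"x":0.022,"y":0.005,"z":-0.188,"wx":-27.3,"wy":-6.7,"wz":6.2,"gripper":1},
    {"x":0.026,"y":0.006,"z":-0.224,"wx":-32.8,"wy":-8.0,"wz":7.4,"gripper":1},
    {"x":0.031,"y":0.006,"z":-0.26,"wx":-38.3,"wy":-9.3,"wz":8.7,"gripper":1},
    {"x":0.036,"y":0.006,"z":-0.295,"wx":-43.7,"wy":-10.7,"wz":9.9,"gripper":1},
  ],
)

```text
time_s: 4.45
eef_pos: [0.4234, 0.0484, 0.4085]
tcp_rot: [0.738, 0.258, 0.563, -0.267]
contact_force: [1.4, -0.6, 0.8]
opening: 0.0856
```

step_arm(
  commands=[
    {"x":0.001,"y":0.024,"z":-0.026,"wx":-5.5,"wy":-1.3,"wz":1.2,"gripper":1},
    {"x":0.003,"y":0.048,"z":-0.051,"wx":-10.9,"wy":-2.7,"wz":2.5,"gripper":1},
    {"x":0.005,"y":0.071,"z":-0.076,"wx":-16.4,"wy":-4.0,"wz":3.7,"gripper":1},
    {"x":0.006,"y":0.095,"z":-0.1,"wx":-21.9,"wy":-5.3,"wz":4.9,"gripper":1},
    {"x":0.008,"y":0.118,"z":-0.124,"wx":-27.3,"wy":-6.7,"wz":6.2,"gripper":1},
    {"x":0.011,"y":0.141,"z":-0.148,"wx":-32.8,"wy":-8.0,"wz":7.4,"gripper":1},
    {"x":0.013,"y":0.164,"z":-0.171,"wx":-38.3,"wy":-9.3,"wz":8.7,"gripper":1},
    {"x":0.013,"y":0.164,"z":-0.171,"wx":-38.3,"wy":-9.3,"wz":8.7,"gripper":1},
  ],
)

```text
time_s: 5.12
eef_pos: [0.4206, 0.2865, 0.3692]
tcp_rot: [0.842, 0.02, 0.539, -0.027]
contact_force: [-0.4, -0.2, 0.1]
opening: 0.0852
```

```bash
python3 plan.py 25 88; python3 - <<'E'
from h import *
s,p,R=st(); print(s["time_s"],p,(p+.155*R[:,0]).round(3),R.round(2).tolist(),s["joint_positions"].round(2))
# drawer check in top1: front panel top z=.153
z=np.load("top1.npz");w=cloud("top",z["d"]);Z=w[...,2]
for u in (370,380,395,430,445):
    print(u,[(v,w[v,u,0].round(3),Z[v,u].round(3)) for v in range(178,234,2)][::1] if u==380 else [ (w[v,u,0].round(3)) for v in range(195,235) if abs(Z[v,u]-.153)<.008])
yw=-4.7; a=np.radians(yw); u=np.array([np.cos(a),np.sin(a),0]); o=np.array([.496,.275,0])+.0195*u
g=o-.028*u+[0,0,.031]; T=tool(yw,25)
rows([(g+[0,0,.06],T,1,38,0),(g,T,1,20,2)])
E
```

```text
25.0 80 4 43
25.0 84 8 43
25.0 88 10 43
[(40, 202, 45), (40, 198, 45), (40, 194, 45), (40, 190, 45), (40, 186, 45), (40, 182, 45), (40, 178, 45), (40, 174, 45), (40, 170, 45), (40, 166, 45), (40, 162, 45), (40, 158, 45), (40, 154, 45), (40, 150, 45), (40, 146, 45), (40, 142, 45), (40, 138, 45), (40, 134, 45), (40, 130, 45), (44, 126, 45), (48, 122, 45), (52, 118, 45), (56, 114, 45), (56, 110, 45), (60, 106, 42), (60, 102, 42), (64, 98, 39), (68, 94, 36), (68, 90, 36), (72, 86, 33), (76, 82, 30), (80, 78, 27), (84, 74, 24), (88, 70, 21), (88, 66, 18), (88, 62, 15), (88, 58, 12), (88, 54, 9), (88, 50, 6), (88, 46, 3), (88, 42, 0), (88, 38, 0), (88, 34, 0)]
25.0 92 10 43
5.1167 [0.42062345 0.28648758 0.36923283] [0.485 0.283 0.228] [[0.42, 0.07, 0.91], [-0.02, 1.0, -0.06], [-0.91, 0.0, 0.42]] [-0.25  0.38 -0.76  2.06  0.95  0.79 -0.13]
370 [np.float64(0.471), np.float64(0.468), np.float64(0.465), np.float64(0.462), np.float64(0.459)]
380 [(178, np.float64(0.616), np.float64(0.08)), (180, np.float64(0.609), np.float64(0.08)), (182, np.float64(0.603), np.float64(0.08)), (184, np.float64(0
[... 1164 characters left out ...]
.float64(0.463)]
430 [np.float64(0.48), np.float64(0.477), np.float64(0.474), np.float64(0.47), np.float64(0.468), np.float64(0.433), np.float64(0.431)]
445 []
[{x:0.031,y:-0.001,z:-0.014,wx:0.2,wy:-0.1,wz:-0.1,gripper:1},{x:0.063,y:-0.003,z:-0.028,wx:0.3,wy:-0.2,wz:-0.3,gripper:1},{x:0.094,y:-0.004,z:-0.042,wx:0.5,wy:-0.2,wz:-0.4,gripper:1},{x:0.126,y:-0.006,z:-0.056,wx:0.6,wy:-0.3,wz:-0.6,gripper:1},{x:0.144,y:-0.006,z:-0.064,wx:0.6,wy:-0.3,wz:-0.6,gripper:1},{x:0.162,y:-0.006,z:-0.072,wx:0.6,wy:-0.3,wz:-0.6,gripper:1},{x:0.18,y:-0.006,z:-0.081,wx:0.6,wy:-0.3,wz:-0.6,gripper:1},{x:0.18,y:-0.006,z:-0.081,wx:0.6,wy:-0.3,wz:-0.6,gripper:1}]
[{x:0.0,y:0.0,z:0.0,wx:0.0,wy:0.0,wz:0.0,gripper:1}]
```

step_arm(
  commands=[
    {"x":0.031,"y":-0.001,"z":-0.014,"wx":0.2,"wy":-0.1,"wz":-0.1,"gripper":1},
    {"x":0.063,"y":-0.003,"z":-0.028,"wx":0.3,"wy":-0.2,"wz":-0.3,"gripper":1},
    {"x":0.094,"y":-0.004,"z":-0.042,"wx":0.5,"wy":-0.2,"wz":-0.4,"gripper":1},
    {"x":0.126,"y":-0.006,"z":-0.056,"wx":0.6,"wy":-0.3,"wz":-0.6,"gripper":1},
    {"x":0.144,"y":-0.006,"z":-0.064,"wx":0.6,"wy":-0.3,"wz":-0.6,"gripper":1},
    {"x":0.162,"y":-0.006,"z":-0.072,"wx":0.6,"wy":-0.3,"wz":-0.6,"gripper":1},
    {"x":0.18,"y":-0.006,"z":-0.081,"wx":0.6,"wy":-0.3,"wz":-0.6,"gripper":1},
    {"x":0.18,"y":-0.006,"z":-0.081,"wx":0.6,"wy":-0.3,"wz":-0.6,"gripper":1},
  ],
)

```text
time_s: 5.78
eef_pos: [0.4225, 0.2741, 0.1696]
tcp_rot: [0.841, 0.023, 0.538, -0.042]
contact_force: [-0.4, -0.5, -1.0]
opening: 0.0856
```

```bash
python3 - <<'E'
from h import *
s,p,R=st(); print(s["time_s"],(p+.155*R[:,0]).round(4),R.round(2).tolist(),s["contact_force"])
im,d=snap("side");c=im[200:340,170:350];cv2.imwrite("pics/s2.png",cv2.cvtColor(cv2.resize(c,None,fx=4,fy=4),cv2.COLOR_RGB2BGR))
E
```

```text
5.7833 [0.4871 0.267  0.0289] [[0.42, 0.1, 0.9], [-0.05, 1.0, -0.08], [-0.91, -0.01, 0.42]] [-0.43605008 -0.54054035 -1.00808024]
```

View pics/s2.png

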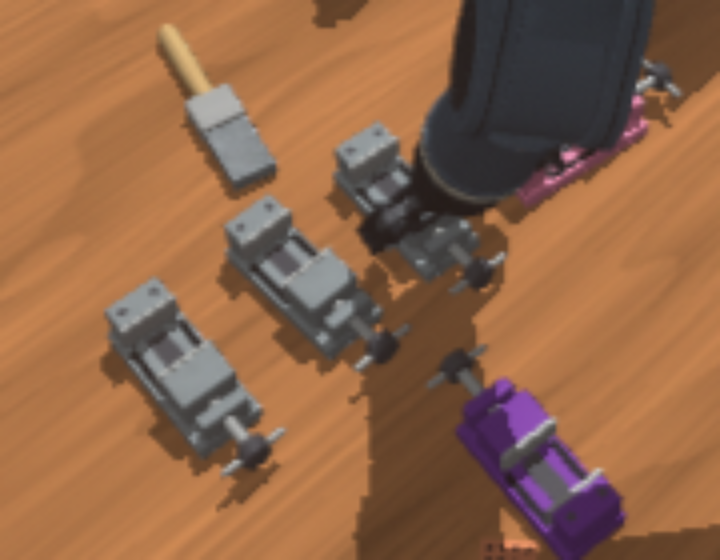

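Fingers straddle the moving jaw of the right-hand vise, at (410,225) in the crop. I'll centre, close and lift.

step_arm(
  commands=[
    {"x":0,"y":0.008,"z":0,"wx":0,"wy":0,"wz":0,"gripper":1},
    {"x":0,"y":0.008,"z":0,"wx":0,"wy":0,"wz":0,"gripper":1},
    {"x":0,"y":0.008,"z":0,"wx":0,"wy":0,"wz":0,"gripper":-1},
    {"x":0,"y":0.008,"z":0,"wx":0,"wy":0,"wz":0,"gripper":-1},
    {"x":0,"y":0.008,"z":0,"wx":0,"wy":0,"wz":0,"gripper":-1},
    {"x":0,"y":0.008,"z":0,"wx":0,"wy":0,"wz":0,"gripper":-1},
    {"x":0,"y":0.008,"z":0,"wx":0,"wy":0,"wz":0,"gripper":-1},
    {"x":0,"y":0.008,"z":0,"wx":0,"wy":0,"wz":0,"gripper":-1},
  ],
)

```text
time_s: 6.5
eef_pos: [0.4246, 0.2832, 0.1741]
tcp_rot: [0.843, 0.025, 0.535, -0.041]
contact_force: [-2.9, -1.6, 8.3]
opening: 0.0453
```

```bash
python3 - <<'E'
from h import *
s,p,R=st(); g=p+.155*R[:,0];print(s["time_s"],g.round(4),s["opening"],s["contact_force"])
T=tool(-5,25); T2=tool(CY,25-45)
rows([(g+[0,0,.12],T,-1,30,0),(lane(3,.040,.24)+[-.0,.18,0.03],tool(CY,0),-1,36,0),(lane(3,.040,.202),T2,-1,36,3)])
E
```

```text
6.5 [0.4902 0.2767 0.0338] 0.0452582407532507 [-2.94649274 -1.60728423  8.25514319]
[{x:-0.022,y:-0.0,z:0.01,wx:-0.1,wy:0.0,wz:0.1,gripper:-1},{x:-0.043,y:-0.0,z:0.021,wx:-0.2,wy:0.1,wz:0.1,gripper:-1},{x:-0.065,y:-0.001,z:0.031,wx:-0.2,wy:0.1,wz:0.2,gripper:-1},{x:-0.087,y:-0.001,z:0.041,wx:-0.3,wy:0.1,wz:0.2,gripper:-1},{x:-0.109,y:-0.001,z:0.052,wx:-0.4,wy:0.2,wz:0.3,gripper:-1},{x:-0.12,y:-0.03,z:0.068,wx:-1.0,wy:2.1,wz:0.4,gripper:-1},{x:-0.131,y:-0.059,z:0.084,wx:-1.6,wy:4.0,wz:0.5,gripper:-1},{x:-0.142,y:-0.088,z:0.1,wx:-2.1,wy:5.9,wz:0.7,gripper:-1}]
[{x:-0.013,y:-0.029,z:0.014,wx:-0.6,wy:1.9,wz:0.1,gripper:-1},{x:-0.025,y:-0.059,z:0.028,wx:-1.2,wy:3.8,wz:0.3,gripper:-1},{x:-0.037,y:-0.088,z:0.041,wx:-1.7,wy:5.8,wz:0.4,gripper:-1},{x:-0.049,y:-0.117,z:0.055,wx:-2.3,wy:7.7,wz:0.5,gripper:-1},{x:-0.061,y:-0.146,z:0.069,wx:-2.9,wy:9.6,wz:0.6,gripper:-1},{x:-0.073,y:-0.175,z:0.083,wx:-3.5,wy:11.5,wz:0.8,gripper:-1},{x:-0.084,y:-0.205,z:0.096,wx:-4.1,wy:13.4,wz:0.9,gripper:-1},{x:-0.096,y:-0.234,z:0.11,wx:-4.6,wy:15.4,wz:1.0,gripper:-1}]
[{x:-0.015,y:-0.03,z:0.008,wx:-0.6,wy:1.9,wz:0.1,gripper:-1},{x:-0.029,y:-0.059,z:0.015,wx:-1.2,wy:3.8,wz:0.3,gripper:-1},{x:-0.017,y:-0.089,z:0.023,wx:-1.2,wy:7.2,wz:0.2,gripper:-1},{x:-0.004,y:-0.119,z:0.03,wx:-1.2,wy:10.5,wz:0.2,gripper:-1},{x:0.009,y:-0.148,z:0.037,wx:-1.2,wy:13.8,wz:0.2,gripper:-1},{x:0.023,y:-0.178,z:0.045,wx:-1.2,wy:17.2,wz:0.1,gripper:-1},{x:0.037,y:-0.208,z:0.052,wx:-1.2,wy:20.5,wz:0.1,gripper:-1},{x:0.052,y:-0.238,z:0.058,wx:-1.2,wy:23.8,wz:0.1,gripper:-1}]
[{x:0.0,y:0.0,z:0.0,wx:-0.0,wy:-0.0,wz:-0.0,gripper:-1},{x:0.0,y:0.0,z:0.0,wx:-0.0,wy:-0.0,wz:-0.0,gripper:-1},{x:0.0,y:0.0,z:0.0,wx:-0.0,wy:-0.0,wz:-0.0,gripper:-1}]
```

step_arm(
  commands=[
    {"x":-0.022,"y":0,"z":0.01,"wx":0,"wy":0,"wz":0,"gripper":-1},
    {"x":-0.043,"y":0,"z":0.021,"wx":0,"wy":0,"wz":0,"gripper":-1},
    {"x":-0.065,"y":-0.001,"z":0.031,"wx":-0.2,"wy":0.1,"wz":0.2,"gripper":-1},
    {"x":-0.087,"y":-0.001,"z":0.041,"wx":-0.3,"wy":0.1,"wz":0.2,"gripper":-1},
    {"x":-0.109,"y":-0.001,"z":0.052,"wx":-0.4,"wy":0.2,"wz":0.3,"gripper":-1},
    {"x":-0.12,"y":-0.03,"z":0.068,"wx":-1.0,"wy":2.1,"wz":0.4,"gripper":-1},
    {"x":-0.131,"y":-0.059,"z":0.084,"wx":-1.6,"wy":4.0,"wz":0.5,"gripper":-1},
    {"x":-0.142,"y":-0.088,"z":0.1,"wx":-2.1,"wy":5.9,"wz":0.7,"gripper":-1},
  ],
)

```text
time_s: 7.17
eef_pos: [0.4455, 0.1927, 0.3448]
tcp_rot: [0.814, 0.014, 0.58, -0.024]
contact_force: [0.6, -1.5, -7.3]
opening: 0.0448
```

step_arm(
  commands=[
    {"x":-0.013,"y":-0.029,"z":0.014,"wx":-0.6,"wy":1.9,"wz":0.1,"gripper":-1},
    {"x":-0.025,"y":-0.059,"z":0.028,"wx":-1.2,"wy":3.8,"wz":0.3,"gripper":-1},
    {"x":-0.037,"y":-0.088,"z":0.041,"wx":-1.7,"wy":5.8,"wz":0.4,"gripper":-1},
    {"x":-0.049,"y":-0.117,"z":0.055,"wx":-2.3,"wy":7.7,"wz":0.5,"gripper":-1},
    {"x":-0.061,"y":-0.146,"z":0.069,"wx":-2.9,"wy":9.6,"wz":0.6,"gripper":-1},
    {"x":-0.073,"y":-0.175,"z":0.083,"wx":-3.5,"wy":11.5,"wz":0.8,"gripper":-1},
    {"x":-0.084,"y":-0.205,"z":0.096,"wx":-4.1,"wy":13.4,"wz":0.9,"gripper":-1},
    {"x":-0.096,"y":-0.234,"z":0.11,"wx":-4.6,"wy":15.4,"wz":1.0,"gripper":-1},
  ],
)

```text
time_s: 7.83
eef_pos: [0.5042, -0.0456, 0.4724]
tcp_rot: [0.729, -0.01, 0.685, 0.008]
contact_force: [0.8, 0.3, -6.3]
opening: 0.0452
```

step_arm(
  commands=[
    {"x":-0.015,"y":-0.03,"z":0.008,"wx":-0.6,"wy":1.9,"wz":0.1,"gripper":-1},
    {"x":-0.029,"y":-0.059,"z":0.015,"wx":-1.2,"wy":3.8,"wz":0.3,"gripper":-1},
    {"x":-0.017,"y":-0.089,"z":0.023,"wx":-1.2,"wy":7.2,"wz":0.2,"gripper":-1},
    {"x":-0.004,"y":-0.119,"z":0.03,"wx":-1.2,"wy":10.5,"wz":0.2,"gripper":-1},
    {"x":0.009,"y":-0.148,"z":0.037,"wx":-1.2,"wy":13.8,"wz":0.2,"gripper":-1},
    {"x":0.023,"y":-0.178,"z":0.045,"wx":-1.2,"wy":17.2,"wz":0.1,"gripper":-1},
    {"x":0.037,"y":-0.208,"z":0.052,"wx":-1.2,"wy":20.5,"wz":0.1,"gripper":-1},
    {"x":0.052,"y":-0.238,"z":0.058,"wx":-1.2,"wy":23.8,"wz":0.1,"gripper":-1},
  ],
)

```text
time_s: 8.5
eef_pos: [0.5723, -0.2816, 0.4237]
tcp_rot: [0.572, -0.018, 0.82, 0.013]
contact_force: [-0.2, 0.4, -4.6]
opening: 0.045
```

step_arm(
  commands=[
    {"x":0,"y":0,"z":0,"wx":0,"wy":0,"wz":0,"gripper":-1},
    {"x":0,"y":0,"z":0,"wx":0,"wy":0,"wz":0,"gripper":-1},
    {"x":0,"y":0,"z":0,"wx":0,"wy":0,"wz":0,"gripper":-1},
  ],
)

```text
time_s: 8.75
eef_pos: [0.5722, -0.2796, 0.4242]
tcp_rot: [0.573, -0.018, 0.819, 0.014]
contact_force: [-0.8, 1.3, -4.9]
opening: 0.0452
```

```bash
cat > chk.py <<'E'
from h import *
import sys
s,p,R=st(); g=p+.155*R[:,0]
n=int(sys.argv[1]); l=(g-lane(n,0,0)); tilt=np.degrees(np.arctan2(R[:,0]@XC,-R[2,0]))
print("t",s["time_s"],"grip world",g.round(3),"lane x,y,z mm",(1e3*np.array([l@XC,l@YC,l[2]])).round(1),"tilt",tilt.round(1),"yaw y-axis",np.degrees(np.arctan2(-R[0,1],R[1,1])).round(1),"roll",np.degrees(np.arcsin(R[2,1])).round(1),"open",round(s["opening"],4),"F",np.round(s["contact_force"],1),"q",s["joint_positions"].round(2))
if len(sys.argv)>2:
    a,b=read_camera("side")[0],read_camera("top")[0]
    c=np.hstack([cv2.resize(a[70:230,260:460],None,fx=2,fy=2.5),cv2.resize(b[130:260,330:490],None,fx=2.5,fy=400/130)]) if len(sys.argv)==3 else np.hstack([a,b])
    cv2.imwrite("pics/"+sys.argv[2],cv2.cvtColor(c,cv2.COLOR_RGB2BGR))
E
python3 chk.py 3 p3.png
```

```text
t 8.75 grip world [ 0.519 -0.282  0.279] lane x,y,z mm [ 39.1   0.9 200.6] tilt -20.0 yaw y-axis 2.6 roll 0.2 open 0.0452 F [-0.8  1.3 -4.9] q [ 0.75  0.69 -0.78  1.35  0.48  1.65  1.57]
```

View pics/p3.png

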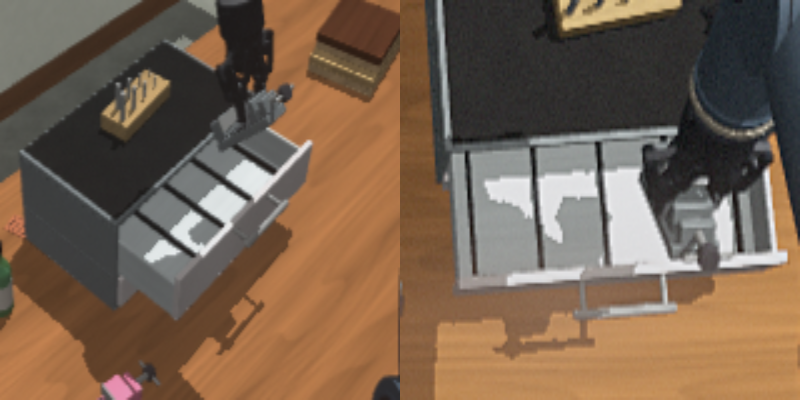

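The vise is held nose down above lane 3, at (690,215) in the right half, and the pose matches the plan. I'll run the insertion.

```bash
cat > ins.py <<'E'
from h import *
import sys
n=int(sys.argv[1]); ze=float(sys.argv[2]) if len(sys.argv)>2 else .042
dx=float(sys.argv[3])/1e3 if len(sys.argv)>3 else 0
W=[(40,130,45,24),(57,111,44,14),(62,100,41,12),(78,80,28,14),(88,69,20,12),(88,44,2,11)]
w=[(lane(n,x/1e3+dx,z/1e3),tool(CY,25-t),-1,sp,0) for x,z,t,sp in W]
w.append((lane(n,.088+dx,ze),tool(CY,25),-1,6,2))
rows(w)
E
python3 ins.py 3 .040
```

```text
[{x:0.022,y:-0.0,z:0.008,wx:0.0,wy:0.0,wz:-0.0,gripper:-1},{x:0.045,y:-0.001,z:0.017,wx:0.0,wy:0.0,wz:-0.0,gripper:-1},{x:0.067,y:-0.001,z:0.025,wx:0.0,wy:0.1,wz:-0.1,gripper:-1},{x:0.073,y:-0.001,z:0.035,wx:0.0,wy:-0.4,wz:-0.1,gripper:-1},{x:0.079,y:-0.001,z:0.045,wx:0.0,wy:-0.9,wz:-0.1,gripper:-1},{x:0.084,y:-0.001,z:0.045,wx:0.0,wy:-2.4,wz:-0.1,gripper:-1},{x:0.088,y:-0.001,z:0.045,wx:0.0,wy:-3.9,wz:-0.1,gripper:-1},{x:0.092,y:-0.001,z:0.043,wx:0.0,wy:-6.5,wz:-0.1,gripper:-1}]
[{x:0.003,y:0.0,z:-0.003,wx:0.0,wy:-2.6,wz:0.0,gripper:-1},{x:0.007,y:0.0,z:-0.006,wx:0.0,wy:-5.2,wz:0.0,gripper:-1},{x:0.011,y:0.0,z:-0.009,wx:0.0,wy:-7.8,wz:0.0,gripper:-1},{x:0.015,y:0.0,z:-0.012,wx:-0.0,wy:-10.4,wz:0.0,gripper:-1},{x:0.018,y:0.0,z:-0.014,wx:-0.0,wy:-12.4,wz:0.0,gripper:-1},{x:0.022,y:0.0,z:-0.016,wx:-0.0,wy:-14.4,wz:0.0,gripper:-1},{x:0.025,y:0.0,z:-0.018,wx:0.0,wy:-16.4,wz:-0.0,gripper:-1},{x:0.029,y:0.0,z:-0.02,wx:0.0,wy:-18.4,wz:0.0,gripper:-1}]
[{x:0.003,y:-0.0,z:-0.006,wx:-0.0,wy:-2.0,wz:-0.0,gripper:-1},{x:0.006,y:-0.0,z:-0.011,wx:-0.0,wy:-4.0,wz:-0.0,gripper:-1},{x:0.009,y:-0.0,z:-0.017,wx:0.0,wy:-6.0,wz:0.0,gripper:-1},{x:0.013,y:-0.0,z:-0.023,wx:-0.0,wy:-8.0,wz:0.0,gripper:-1},{x:0.016,y:-0.0,z:-0.028,wx:-0.0,wy:-10.0,wz:-0.0,gripper:-1},{x:0.02,y:-0.0,z:-0.034,wx:0.0,wy:-12.0,wz:0.0,gripper:-1},{x:0.024,y:0.0,z:-0.039,wx:-0.0,wy:-14.0,wz:-0.0,gripper:-1},{x:0.028,y:-0.0,z:-0.045,wx:0.0,wy:-16.0,wz:-0.0,gripper:-1}]
[{x:0.003,y:0.0,z:-0.006,wx:0.0,wy:-2.0,wz:0.0,gripper:-1},{x:0.005,y:0.0,z:-0.01,wx:-0.0,wy:-3.0,wz:0.0,gripper:-1},{x:0.007,y:0.0,z:-0.013,wx:-0.0,wy:-4.0,wz:0.0,gripper:-1},{x:0.007,y:0.0,z:-0.013,wx:-0.0,wy:-4.0,wz:0.0,gripper:-1},{x:0.007,y:0.0,z:-0.013,wx:-0.0,wy:-4.0,wz:0.0,gripper:-1}]
```

step_arm(
  commands=[
    {"x":0.022,"y":0,"z":0.008,"wx":0,"wy":0,"wz":0,"gripper":-1},
    {"x":0.045,"y":-0.001,"z":0.017,"wx":0,"wy":0,"wz":0,"gripper":-1},
    {"x":0.067,"y":-0.001,"z":0.025,"wx":0,"wy":0.1,"wz":-0.1,"gripper":-1},
    {"x":0.073,"y":-0.001,"z":0.035,"wx":0,"wy":-0.4,"wz":-0.1,"gripper":-1},
    {"x":0.079,"y":-0.001,"z":0.045,"wx":0,"wy":-0.9,"wz":-0.1,"gripper":-1},
    {"x":0.084,"y":-0.001,"z":0.045,"wx":0,"wy":-2.4,"wz":-0.1,"gripper":-1},
    {"x":0.088,"y":-0.001,"z":0.045,"wx":0,"wy":-3.9,"wz":-0.1,"gripper":-1},
    {"x":0.092,"y":-0.001,"z":0.043,"wx":0,"wy":-6.5,"wz":-0.1,"gripper":-1},
  ],
)

```text
time_s: 9.52
eef_pos: [0.5827, -0.2795, 0.3246]
tcp_rot: [0.62, -0.019, 0.784, 0.014]
contact_force: [-0.9, -0.1, -5.7]
opening: 0.0447
```

step_arm(
  commands=[
    {"x":0.003,"y":0,"z":-0.003,"wx":0,"wy":-2.6,"wz":0,"gripper":-1},
    {"x":0.007,"y":0,"z":-0.006,"wx":0,"wy":-5.2,"wz":0,"gripper":-1},
    {"x":0.011,"y":0,"z":-0.009,"wx":0,"wy":-7.8,"wz":0,"gripper":-1},
    {"x":0.015,"y":0,"z":-0.012,"wx":0,"wy":-10.4,"wz":0,"gripper":-1},
    {"x":0.018,"y":0,"z":-0.014,"wx":0,"wy":-12.4,"wz":0,"gripper":-1},
    {"x":0.022,"y":0,"z":-0.016,"wx":0,"wy":-14.4,"wz":0,"gripper":-1},
    {"x":0.025,"y":0,"z":-0.018,"wx":0,"wy":-16.4,"wz":0,"gripper":-1},
    {"x":0.029,"y":0,"z":-0.02,"wx":0,"wy":-18.4,"wz":0,"gripper":-1},
  ],
)

```text
time_s: 10.18
eef_pos: [0.556, -0.2813, 0.3018]
tcp_rot: [0.738, -0.016, 0.675, 0.016]
contact_force: [1.1, 0.5, -4.6]
opening: 0.0448
```

```bash
python3 chk.py 3
```

```text
t 10.1833 grip world [ 0.57  -0.281  0.147] lane x,y,z mm [89.6 -0.8 69.4] tilt 5.1 yaw y-axis 2.6 roll -0.1 open 0.0448 F [ 1.1  0.5 -4.6] q [ 0.91  0.7  -0.84  1.73  0.62  0.91  1.45]
```

No contact. Continuing.

step_arm(
  commands=[
    {"x":0.003,"y":0,"z":-0.006,"wx":0,"wy":-2.0,"wz":0,"gripper":-1},
    {"x":0.006,"y":0,"z":-0.011,"wx":0,"wy":-4.0,"wz":0,"gripper":-1},
    {"x":0.009,"y":0,"z":-0.017,"wx":0,"wy":-6.0,"wz":0,"gripper":-1},
    {"x":0.013,"y":0,"z":-0.023,"wx":0,"wy":-8.0,"wz":0,"gripper":-1},
    {"x":0.016,"y":0,"z":-0.028,"wx":0,"wy":-10.0,"wz":0,"gripper":-1},
    {"x":0.02,"y":0,"z":-0.034,"wx":0,"wy":-12.0,"wz":0,"gripper":-1},
    {"x":0.024,"y":0,"z":-0.039,"wx":0,"wy":-14.0,"wz":0,"gripper":-1},
    {"x":0.028,"y":0,"z":-0.045,"wx":0,"wy":-16.0,"wz":0,"gripper":-1},
  ],
)

```text
time_s: 10.85
eef_pos: [0.5134, -0.2835, 0.2698]
tcp_rot: [0.824, -0.014, 0.566, 0.018]
contact_force: [1.1, -0.7, -5.6]
opening: 0.0448
```

step_arm(
  commands=[
    {"x":0.003,"y":0,"z":-0.006,"wx":0,"wy":-2.0,"wz":0,"gripper":-1},
    {"x":0.005,"y":0,"z":-0.01,"wx":0,"wy":-3.0,"wz":0,"gripper":-1},
    {"x":0.007,"y":0,"z":-0.013,"wx":0,"wy":-4.0,"wz":0,"gripper":-1},
    {"x":0.007,"y":0,"z":-0.013,"wx":0,"wy":-4.0,"wz":0,"gripper":-1},
    {"x":0.007,"y":0,"z":-0.013,"wx":0,"wy":-4.0,"wz":0,"gripper":-1},
  ],
)

```text
time_s: 11.27
eef_pos: [0.5037, -0.284, 0.2583]
tcp_rot: [0.843, -0.013, 0.538, 0.019]
contact_force: [0.9, 0.4, -6.1]
opening: 0.0453
```

```bash
python3 chk.py 3 p4.png
```

```text
t 11.2667 grip world [ 0.569 -0.281  0.118] lane x,y,z mm [88.7 -1.1 39.7] tilt 24.9 yaw y-axis 2.6 roll -0.1 open 0.0453 F [ 0.9  0.4 -6.1] q [ 0.99  0.64 -0.73  2.03  0.84  0.29  1.29]
```

View pics/p4.png

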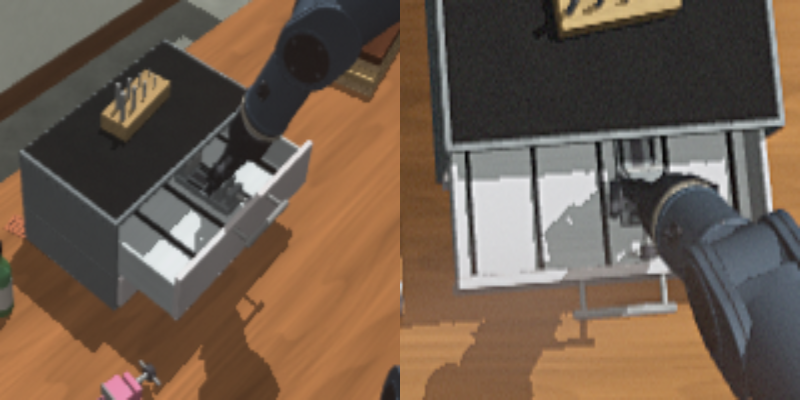

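The vise is in lane 3 under the top, about 8 mm above the floor. Lowering to touch.

step_arm(
  commands=[
    {"x":0.002,"y":0.001,"z":-0.001,"wx":0,"wy":0,"wz":0,"gripper":-1},
    {"x":0.004,"y":0.001,"z":-0.002,"wx":0,"wy":0,"wz":0,"gripper":-1},
    {"x":0.006,"y":0.001,"z":-0.003,"wx":0,"wy":0,"wz":0,"gripper":-1},
    {"x":0.006,"y":0.001,"z":-0.003,"wx":0,"wy":0,"wz":0,"gripper":-1},
  ],
)

```text
time_s: 11.7
eef_pos: [0.5046, -0.2828, 0.2522]
tcp_rot: [0.844, -0.013, 0.536, 0.019]
contact_force: [0.8, 0.1, 3.4]
opening: 0.045
```

```bash
python3 chk.py 3
```

```text
t 11.7 grip world [ 0.571 -0.28   0.112] lane x,y,z mm [90.4  0.1 33.9] tilt 25.2 yaw y-axis 2.7 roll -0.1 open 0.045 F [0.8 0.1 3.4] q [ 0.97  0.65 -0.71  2.04  0.86  0.26  1.27]
```

step_arm(
  commands=[
    {"x":0,"y":0,"z":0,"wx":0,"wy":0,"wz":0,"gripper":0.3},
    {"x":0,"y":0,"z":0,"wx":0,"wy":0,"wz":0,"gripper":0.3},
    {"x":0,"y":0,"z":0,"wx":0,"wy":0,"wz":0,"gripper":0.3},
    {"x":-0.02,"y":0,"z":0,"wx":0,"wy":0,"wz":0,"gripper":0.3},
    {"x":-0.05,"y":0,"z":0,"wx":0,"wy":0,"wz":0,"gripper":0.3},
    {"x":-0.085,"y":0,"z":0,"wx":0,"wy":0,"wz":0,"gripper":0.3},
    {"x":-0.12,"y":0,"z":0.02,"wx":0,"wy":0,"wz":0,"gripper":0.5},
    {"x":-0.15,"y":0.02,"z":0.04,"wx":0,"wy":0,"wz":0,"gripper":1},
  ],
)

```text
time_s: 12.37
eef_pos: [0.4736, -0.2679, 0.4045]
tcp_rot: [0.842, -0.011, 0.539, 0.017]
contact_force: [1.4, -1.7, 0.4]
opening: 0.0744
```

step_arm(
  commands=[
    {"x":-0.02,"y":0.035,"z":0.02,"wx":0,"wy":0,"wz":0,"gripper":1},
    {"x":-0.04,"y":0.075,"z":0.03,"wx":0,"wy":0,"wz":0,"gripper":1},
    {"x":-0.04,"y":0.115,"z":0.03,"wx":0,"wy":0,"wz":0,"gripper":1},
    {"x":-0.04,"y":0.155,"z":0.03,"wx":0,"wy":0,"wz":0,"gripper":1},
    {"x":-0.04,"y":0.155,"z":0.03,"wx":0,"wy":0,"wz":0,"gripper":1},
    {"x":-0.04,"y":0.155,"z":0.03,"wx":0,"wy":0,"wz":0,"gripper":1},
  ],
)

```text
time_s: 12.87
eef_pos: [0.4782, -0.1057, 0.4531]
tcp_rot: [0.843, -0.015, 0.538, 0.021]
contact_force: [-0.0, -0.2, -0.6]
opening: 0.0854
```

```bash
python3 chk.py 3; cat > meas.py <<'E'
from h import *
import sys
# vises on bench from the top camera; also drawer contents
im,d=snap("top"); w=cloud("top",d); Z=w[...,2]; hsv=cv2.cvtColor(im,cv2.COLOR_RGB2HSV)
np.savez("last.npz",im=im,d=d)
m=((Z>.008)&(Z<.07)&(hsv[...,1]<70)&(w[...,1]>.2)&(w[...,1]<.62)&(w[...,0]>.3)&(w[...,0]<.64)).astype(np.uint8)
n,L,S,C=cv2.connectedComponentsWithStats(m,connectivity=8)
for i in range(1,n):
    if S[i,4]<300: continue
    P=w[L==i]; r=cv2.minAreaRect(P[:,:2].astype(np.float32)); b=cv2.boxPoints(r)
    e0,e1=b[1]-b[0],b[2]-b[1]; e=e0 if np.linalg.norm(e0)>np.linalg.norm(e1) else e1; e=e/np.linalg.norm(e); e=e*np.sign(e[0])
    k=P[P[:,2]>.036][:,:2]
    print("vise",C[i].round(),S[i,4],"ctr",np.round(r[0],3),"size",np.round(r[1],3),"yaw",np.degrees(np.arctan2(e[1],e[0])).round(1))
E
python3 meas.py
```

```text
t 12.8667 grip world [ 0.543 -0.103  0.313] lane x,y,z mm [ 71.7 178.4 234.6] tilt 24.9 yaw y-axis 2.9 roll -0.2 open 0.0854 F [-0.  -0.2 -0.6] q [ 1.08  0.3  -1.18  2.    0.46  0.62  1.28]
vise [230. 215.] 657 ctr [0.499 0.378] size [0.053 0.167] yaw -0.1
vise [197. 215.] 686 ctr [0.498 0.491] size [0.055 0.168] yaw -3.7
```

```bash
python3 chk.py 2 p5.png; python3 - <<'E'
from h import *
T=tool(-0.5,22); g=np.array([.4905,.378,.032])
rows([(g+[0,0,.10],T,1,39,3)])
print(); rows([(g,T,1,22,3),(g,T,-1,20,6)],start=(g+[0,0,.1]-.155*T[:,0],T))
E
```

```text
t 12.9167 grip world [ 0.543 -0.105  0.312] lane x,y,z mm [ 71.6  88.  234. ] tilt 24.9 yaw y-axis 2.7 roll -0.1 open 0.085 F [ 0.5 -0.4 -0.7] q [ 1.09  0.3  -1.18  2.    0.46  0.62  1.28]
[{x:0.011,y:0.035,z:-0.007,wx:0.2,wy:0.2,wz:-0.1,gripper:1},{x:0.021,y:0.07,z:-0.014,wx:0.4,wy:0.4,wz:-0.2,gripper:1},{x:0.032,y:0.105,z:-0.021,wx:0.6,wy:0.6,wz:-0.3,gripper:1},{x:0.043,y:0.14,z:-0.027,wx:0.8,wy:0.8,wz:-0.3,gripper:1},{x:0.053,y:0.175,z:-0.034,wx:1.0,wy:1.0,wz:-0.4,gripper:1},{x:0.064,y:0.21,z:-0.041,wx:1.2,wy:1.2,wz:-0.5,gripper:1},{x:0.075,y:0.245,z:-0.048,wx:1.4,wy:1.4,wz:-0.6,gripper:1},{x:0.085,y:0.28,z:-0.055,wx:1.6,wy:1.6,wz:-0.7,gripper:1}]
[{x:0.01,y:0.035,z:-0.008,wx:0.2,wy:0.2,wz:-0.1,gripper:1},{x:0.021,y:0.07,z:-0.015,wx:0.4,wy:0.4,wz:-0.2,gripper:1},{x:0.031,y:0.105,z:-0.023,wx:0.6,wy:0.6,wz:-0.3,gripper:1},{x:0.042,y:0.14,z:-0.03,wx:0.8,wy:0.8,wz:-0.3,gripper:1},{x:0.052,y:0.175,z:-0.038,wx:1.0,wy:1.0,wz:-0.4,gripper:1},{x:0.063,y:0.21,z:-0.045,wx:1.2,wy:1.2,wz:-0.5,gripper:1},{x:0.063,y:0.21,z:-0.045,wx:1.2,wy:1.2,wz:-0.5,gripper:1},{x:0.063,y:0.21,z:-0.045,wx:1.2,w
[... 194 characters left out ...]
x:0.056,y:0.0,z:-0.022,wx:0.0,wy:0.0,wz:0.0,gripper:1},{x:0.074,y:0.0,z:-0.03,wx:0.0,wy:0.0,wz:0.0,gripper:1},{x:0.093,y:0.0,z:-0.037,wx:0.0,wy:0.0,wz:0.0,gripper:1},{x:0.093,y:0.0,z:-0.037,wx:0.0,wy:0.0,wz:0.0,gripper:1},{x:0.093,y:0.0,z:-0.037,wx:0.0,wy:0.0,wz:0.0,gripper:1},{x:0.093,y:0.0,z:-0.037,wx:0.0,wy:0.0,wz:0.0,gripper:1}]
[{x:0.0,y:0.0,z:0.0,wx:0.0,wy:0.0,wz:0.0,gripper:-1},{x:0.0,y:0.0,z:0.0,wx:0.0,wy:0.0,wz:0.0,gripper:-1},{x:0.0,y:0.0,z:0.0,wx:0.0,wy:0.0,wz:0.0,gripper:-1},{x:0.0,y:0.0,z:0.0,wx:0.0,wy:0.0,wz:0.0,gripper:-1},{x:0.0,y:0.0,z:0.0,wx:0.0,wy:0.0,wz:0.0,gripper:-1},{x:0.0,y:0.0,z:0.0,wx:0.0,wy:0.0,wz:0.0,gripper:-1},{x:0.0,y:0.0,z:0.0,wx:0.0,wy:0.0,wz:0.0,gripper:-1}]
```

View pics/p5.png

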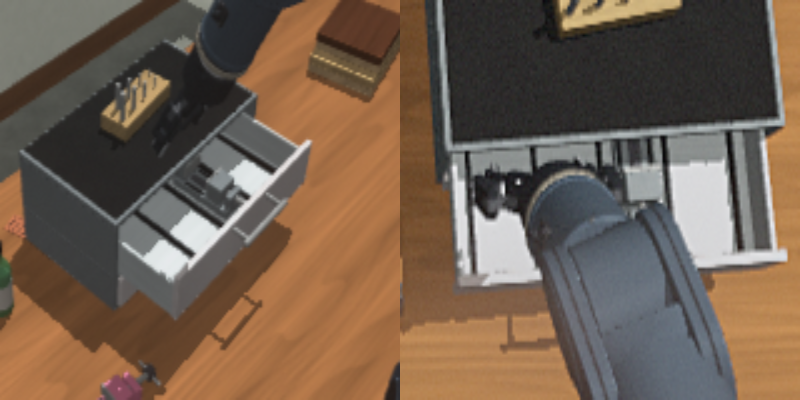

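The first vise lies flat in lane 3: jaw at (640,185) on the right, knob towards the front. Going to the middle vise.

step_arm(
  commands=[
    {"x":0.011,"y":0.035,"z":-0.007,"wx":0.2,"wy":0.2,"wz":-0.1,"gripper":1},
    {"x":0.021,"y":0.07,"z":-0.014,"wx":0.4,"wy":0.4,"wz":-0.2,"gripper":1},
    {"x":0.032,"y":0.105,"z":-0.021,"wx":0.6,"wy":0.6,"wz":-0.3,"gripper":1},
    {"x":0.043,"y":0.14,"z":-0.027,"wx":0.8,"wy":0.8,"wz":-0.3,"gripper":1},
    {"x":0.053,"y":0.175,"z":-0.034,"wx":1.0,"wy":1.0,"wz":-0.4,"gripper":1},
    {"x":0.064,"y":0.21,"z":-0.041,"wx":1.2,"wy":1.2,"wz":-0.5,"gripper":1},
    {"x":0.075,"y":0.245,"z":-0.048,"wx":1.4,"wy":1.4,"wz":-0.6,"gripper":1},
    {"x":0.085,"y":0.28,"z":-0.055,"wx":1.6,"wy":1.6,"wz":-0.7,"gripper":1},
  ],
)

```text
time_s: 13.68
eef_pos: [0.4525, 0.168, 0.3513]
tcp_rot: [0.835, -0.003, 0.55, 0.004]
contact_force: [0.9, -0.7, 1.0]
opening: 0.0853
```

step_arm(
  commands=[
    {"x":0.01,"y":0.035,"z":-0.008,"wx":0.2,"wy":0.2,"wz":-0.1,"gripper":1},
    {"x":0.021,"y":0.07,"z":-0.015,"wx":0.4,"wy":0.4,"wz":-0.2,"gripper":1},
    {"x":0.031,"y":0.105,"z":-0.023,"wx":0.6,"wy":0.6,"wz":-0.3,"gripper":1},
    {"x":0.042,"y":0.14,"z":-0.03,"wx":0.8,"wy":0.8,"wz":-0.3,"gripper":1},
    {"x":0.052,"y":0.175,"z":-0.038,"wx":1.0,"wy":1.0,"wz":-0.4,"gripper":1},
    {"x":0.063,"y":0.21,"z":-0.045,"wx":1.2,"wy":1.2,"wz":-0.5,"gripper":1},
    {"x":0.063,"y":0.21,"z":-0.045,"wx":1.2,"wy":1.2,"wz":-0.5,"gripper":1},
    {"x":0.063,"y":0.21,"z":-0.045,"wx":1.2,"wy":1.2,"wz":-0.5,"gripper":1},
  ],
)

```text
time_s: 14.35
eef_pos: [0.4323, 0.3792, 0.2748]
tcp_rot: [0.829, 0.001, 0.56, -0.003]
contact_force: [0.6, -0.9, -0.7]
opening: 0.0854
```

```bash
python3 chk.py 2; python3 - <<'E'
from h import *
im,d=snap("side","x.png"); K,R,t=cam("side")
for o in ((.491,.378,0),(.491,.491,0)): print(pix("side",o).round())
T=tool(-0.5,22); g=np.array([.4905,.378,.032])
rows([(g,T,1,22,3)])
E
```

```text
t 14.35 grip world [0.49  0.379 0.131] lane x,y,z mm [ 40.8 573.8  53. ] tilt 21.9 yaw y-axis -0.4 roll -0.1 open 0.0854 F [ 0.6 -0.9 -0.7] q [-0.41  0.62 -0.74  1.98  1.14  0.82 -0.33]
[251. 277.]
[221. 300.]
[{x:0.018,y:0.0,z:-0.008,wx:0.0,wy:-0.0,wz:0.0,gripper:1},{x:0.037,y:0.0,z:-0.015,wx:0.0,wy:-0.0,wz:0.0,gripper:1},{x:0.055,y:0.001,z:-0.023,wx:0.0,wy:-0.0,wz:0.1,gripper:1},{x:0.074,y:0.001,z:-0.03,wx:0.0,wy:-0.0,wz:0.1,gripper:1},{x:0.092,y:0.001,z:-0.038,wx:0.1,wy:-0.0,wz:0.1,gripper:1},{x:0.092,y:0.001,z:-0.038,wx:0.1,wy:-0.0,wz:0.1,gripper:1},{x:0.092,y:0.001,z:-0.038,wx:0.1,wy:-0.0,wz:0.1,gripper:1},{x:0.092,y:0.001,z:-0.038,wx:0.1,wy:-0.0,wz:0.1,gripper:1}]
```

step_arm(
  commands=[
    {"x":0.018,"y":0,"z":-0.008,"wx":0,"wy":0,"wz":0,"gripper":1},
    {"x":0.037,"y":0,"z":-0.015,"wx":0,"wy":0,"wz":0,"gripper":1},
    {"x":0.055,"y":0,"z":-0.023,"wx":0,"wy":0,"wz":0,"gripper":1},
    {"x":0.074,"y":0,"z":-0.03,"wx":0,"wy":0,"wz":0,"gripper":1},
    {"x":0.092,"y":0,"z":-0.038,"wx":0,"wy":0,"wz":0,"gripper":1},
    {"x":0.092,"y":0,"z":-0.038,"wx":0,"wy":0,"wz":0,"gripper":1},
    {"x":0.092,"y":0,"z":-0.038,"wx":0,"wy":0,"wz":0,"gripper":1},
  ],
)

```text
time_s: 14.98
eef_pos: [0.4324, 0.3762, 0.1769]
tcp_rot: [0.829, 0.002, 0.559, -0.005]
contact_force: [-0.1, 1.4, -0.2]
opening: 0.0852
```

```bash
python3 chk.py 2; python3 - <<'E'
from h import *
im,d=snap("side");c=im[200:340,170:350];cv2.imwrite("pics/s6.png",cv2.cvtColor(cv2.resize(c,None,fx=4,fy=4),cv2.COLOR_RGB2BGR))
E
```

```text
t 14.9833 grip world [0.491 0.375 0.033] lane x,y,z mm [ 41.  570.4 -44.8] tilt 22.0 yaw y-axis -0.6 roll -0.1 open 0.0852 F [-0.1  1.4 -0.2] q [-0.48  0.77 -0.64  2.05  1.41  0.74 -0.61]
```

View pics/s6.png

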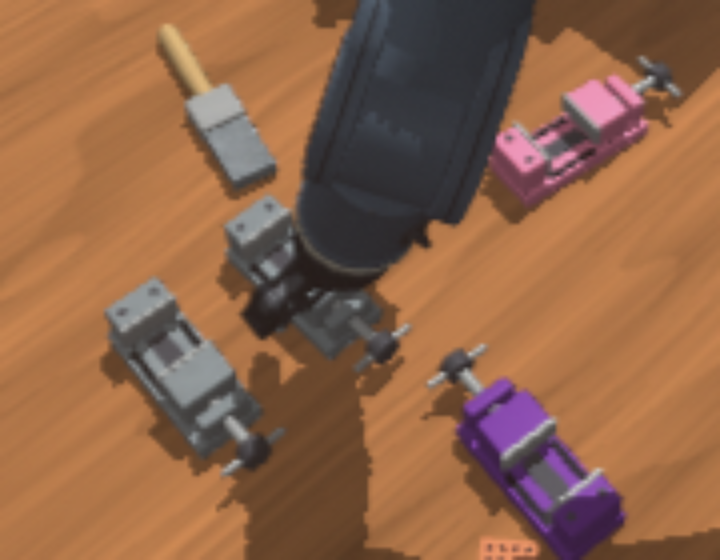

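The fingers straddle the jaw of the middle vise at (300,285). I'll shift +3 mm in y, close, lift and check.

step_arm(
  commands=[
    {"x":0,"y":0.003,"z":0,"wx":0,"wy":0,"wz":0,"gripper":0.5},
    {"x":0,"y":0.003,"z":0,"wx":0,"wy":0,"wz":0,"gripper":-1},
    {"x":0,"y":0.003,"z":0,"wx":0,"wy":0,"wz":0,"gripper":-1},
    {"x":0,"y":0.003,"z":0,"wx":0,"wy":0,"wz":0,"gripper":-1},
    {"x":0,"y":0.003,"z":0,"wx":0,"wy":0,"wz":0,"gripper":-1},
    {"x":0,"y":0.003,"z":0,"wx":0,"wy":0,"wz":0,"gripper":-1},
    {"x":-0.01,"y":0.003,"z":0.004,"wx":0,"wy":0,"wz":0,"gripper":-1},
    {"x":-0.028,"y":0.003,"z":0.011,"wx":0,"wy":0,"wz":0,"gripper":-1},
  ],
)

```text
time_s: 15.7
eef_pos: [0.4306, 0.3801, 0.206]
tcp_rot: [0.829, 0.001, 0.56, -0.004]
contact_force: [0.1, -0.1, -4.5]
opening: 0.0451
```

```bash
sed -i 's/,25-t)/,PH-t)/; s/tool(CY,25)/tool(CY,PH)/; s/^n=int/PH=22\nn=int/' ins.py; python3 chk.py 2; python3 - <<'E'
from h import *
s,p,R=st(); g=p+.155*R[:,0]
T2=tool(CY,22-45)
rows([(g+[0,0,.1],tool(-.5,22),-1,33,0),(lane(2,.040,.27)+[-.0,.2,0],tool(CY,2),-1,38,0),(lane(2,.040,.202),T2,-1,38,3)])
E
```

```text
t 15.7 grip world [0.488 0.379 0.062] lane x,y,z mm [ 39.1 574.4 -15.8] tilt 21.9 yaw y-axis -0.4 roll -0.2 open 0.0451 F [ 0.1 -0.1 -4.5] q [-0.47  0.72 -0.66  2.03  1.32  0.76 -0.52]
[{x:-0.023,y:-0.0,z:0.009,wx:0.0,wy:-0.0,wz:0.0,gripper:-1},{x:-0.046,y:-0.0,z:0.019,wx:0.1,wy:-0.0,wz:0.1,gripper:-1},{x:-0.07,y:-0.0,z:0.028,wx:0.1,wy:-0.1,wz:0.1,gripper:-1},{x:-0.093,y:-0.001,z:0.037,wx:0.1,wy:-0.1,wz:0.1,gripper:-1},{x:-0.106,y:-0.032,z:0.05,wx:-0.1,wy:1.6,wz:0.2,gripper:-1},{x:-0.119,y:-0.063,z:0.062,wx:-0.4,wy:3.2,wz:0.2,gripper:-1},{x:-0.132,y:-0.095,z:0.075,wx:-0.7,wy:4.9,wz:0.3,gripper:-1},{x:-0.145,y:-0.126,z:0.087,wx:-0.9,wy:6.6,wz:0.4,gripper:-1}]
[{x:-0.014,y:-0.031,z:0.011,wx:-0.3,wy:1.7,wz:0.1,gripper:-1},{x:-0.028,y:-0.063,z:0.021,wx:-0.5,wy:3.3,wz:0.1,gripper:-1},{x:-0.042,y:-0.094,z:0.032,wx:-0.8,wy:5.0,wz:0.2,gripper:-1},{x:-0.056,y:-0.125,z:0.042,wx:-1.0,wy:6.7,wz:0.2,gripper:-1},{x:-0.07,y:-0.156,z:0.052,wx:-1.3,wy:8.3,wz:0.3,gripper:-1},{x:-0.084,y:-0.188,z:0.063,wx:-1.6,wy:10.0,wz:0.3,gripper:-1},{x:-0.097,y:-0.219,z:0.073,wx:-1.8,wy:11.7,wz:0.4,gripper:-1},{x:-0.111,y:-0.25,z:0.084,wx:-2.1,wy:13.3,wz:0.4,gripper:-1}]
[{x:0.012,y:-0.033,z:0.009,wx:0.0,wy:4.2,wz:0.0,gripper:-1},{x:0.024,y:-0.067,z:0.019,wx:0.0,wy:8.3,wz:0.0,gripper:-1},{x:0.037,y:-0.1,z:0.028,wx:-0.0,wy:12.5,wz:0.0,gripper:-1},{x:0.052,y:-0.133,z:0.037,wx:0.0,wy:16.7,wz:0.0,gripper:-1},{x:0.066,y:-0.166,z:0.045,wx:0.0,wy:20.8,wz:0.0,gripper:-1},{x:0.082,y:-0.2,z:0.054,wx:0.0,wy:25.0,wz:0.0,gripper:-1},{x:0.082,y:-0.2,z:0.054,wx:-0.0,wy:25.0,wz:0.0,gripper:-1},{x:0.082,y:-0.2,z:0.054,wx:-0.0,wy:25.0,wz:0.0,gripper:-1}]
[{x:0.0,y:0.0,z:0.0,wx:0.0,wy:0.0,wz:0.0,gripper:-1}]
```

step_arm(
  commands=[
    {"x":-0.023,"y":0,"z":0.009,"wx":0,"wy":0,"wz":0,"gripper":-1},
    {"x":-0.046,"y":0,"z":0.019,"wx":0,"wy":0,"wz":0,"gripper":-1},
    {"x":-0.07,"y":0,"z":0.028,"wx":0,"wy":0,"wz":0,"gripper":-1},
    {"x":-0.093,"y":-0.001,"z":0.037,"wx":0,"wy":0,"wz":0,"gripper":-1},
    {"x":-0.106,"y":-0.032,"z":0.05,"wx":-0.1,"wy":1.6,"wz":0.2,"gripper":-1},
    {"x":-0.119,"y":-0.063,"z":0.062,"wx":-0.4,"wy":3.2,"wz":0.2,"gripper":-1},
    {"x":-0.132,"y":-0.095,"z":0.075,"wx":-0.7,"wy":4.9,"wz":0.3,"gripper":-1},
    {"x":-0.145,"y":-0.126,"z":0.087,"wx":-0.9,"wy":6.6,"wz":0.4,"gripper":-1},
  ],
)

```text
time_s: 16.37
eef_pos: [0.4557, 0.2532, 0.375]
tcp_rot: [0.795, -0.003, 0.606, 0.004]
contact_force: [0.6, -0.9, -6.3]
opening: 0.0452
```

step_arm(
  commands=[
    {"x":-0.014,"y":-0.031,"z":0.011,"wx":-0.3,"wy":1.7,"wz":0.1,"gripper":-1},
    {"x":-0.028,"y":-0.063,"z":0.021,"wx":-0.5,"wy":3.3,"wz":0.1,"gripper":-1},
    {"x":-0.042,"y":-0.094,"z":0.032,"wx":-0.8,"wy":5.0,"wz":0.2,"gripper":-1},
    {"x":-0.056,"y":-0.125,"z":0.042,"wx":-1.0,"wy":6.7,"wz":0.2,"gripper":-1},
    {"x":-0.07,"y":-0.156,"z":0.052,"wx":-1.3,"wy":8.3,"wz":0.3,"gripper":-1},
    {"x":-0.084,"y":-0.188,"z":0.063,"wx":-1.6,"wy":10.0,"wz":0.3,"gripper":-1},
    {"x":-0.097,"y":-0.219,"z":0.073,"wx":-1.8,"wy":11.7,"wz":0.4,"gripper":-1},
    {"x":-0.111,"y":-0.25,"z":0.084,"wx":-2.1,"wy":13.3,"wz":0.4,"gripper":-1},
  ],
)

```text
time_s: 17.03
eef_pos: [0.5092, 0.0033, 0.504]
tcp_rot: [0.719, -0.016, 0.694, 0.018]
contact_force: [1.1, -1.2, -5.4]
opening: 0.0451
```

step_arm(
  commands=[
    {"x":0.012,"y":-0.033,"z":0.009,"wx":0,"wy":4.2,"wz":0,"gripper":-1},
    {"x":0.024,"y":-0.067,"z":0.019,"wx":0,"wy":8.3,"wz":0,"gripper":-1},
    {"x":0.037,"y":-0.1,"z":0.028,"wx":0,"wy":12.5,"wz":0,"gripper":-1},
    {"x":0.052,"y":-0.133,"z":0.037,"wx":0,"wy":16.7,"wz":0,"gripper":-1},
    {"x":0.066,"y":-0.166,"z":0.045,"wx":0,"wy":20.8,"wz":0,"gripper":-1},
    {"x":0.082,"y":-0.2,"z":0.054,"wx":0,"wy":25.0,"wz":0,"gripper":-1},
    {"x":0.082,"y":-0.2,"z":0.054,"wx":0,"wy":25.0,"wz":0,"gripper":-1},
    {"x":0.082,"y":-0.2,"z":0.054,"wx":0,"wy":25.0,"wz":0,"gripper":-1},
  ],
)

```text
time_s: 17.7
eef_pos: [0.5766, -0.1943, 0.4202]
tcp_rot: [0.552, -0.017, 0.834, 0.014]
contact_force: [-0.4, 1.2, -5.4]
opening: 0.0448
```

```bash
python3 chk.py 2 p7.png; python3 ins.py 2 .040
```

```text
t 17.7 grip world [ 0.516 -0.196  0.278] lane x,y,z mm [ 39.9  -1.8 199.6] tilt -23.0 yaw y-axis 2.5 roll 0.2 open 0.0448 F [-0.4  1.2 -5.4] q [ 0.7   0.71 -0.92  1.41  0.48  1.7   1.37]
[{x:0.017,y:-0.0,z:0.007,wx:0.0,wy:0.1,wz:-0.0,gripper:-1},{x:0.033,y:-0.0,z:0.014,wx:0.1,wy:0.1,wz:-0.1,gripper:-1},{x:0.05,y:-0.001,z:0.021,wx:0.1,wy:0.2,wz:-0.1,gripper:-1},{x:0.067,y:-0.001,z:0.028,wx:0.1,wy:0.2,wz:-0.2,gripper:-1},{x:0.072,y:-0.001,z:0.038,wx:0.1,wy:-0.3,wz:-0.2,gripper:-1},{x:0.077,y:-0.001,z:0.048,wx:0.1,wy:-0.8,wz:-0.2,gripper:-1},{x:0.082,y:-0.001,z:0.049,wx:0.1,wy:-2.3,wz:-0.2,gripper:-1},{x:0.086,y:-0.001,z:0.049,wx:0.1,wy:-3.8,wz:-0.2,gripper:-1}]
[{x:0.003,y:-0.0,z:-0.003,wx:-0.0,wy:-2.6,wz:-0.0,gripper:-1},{x:0.006,y:-0.0,z:-0.005,wx:-0.0,wy:-5.2,wz:-0.0,gripper:-1},{x:0.01,y:-0.0,z:-0.008,wx:-0.0,wy:-7.8,wz:-0.0,gripper:-1},{x:0.014,y:-0.0,z:-0.011,wx:0.0,wy:-10.4,wz:-0.0,gripper:-1},{x:0.018,y:-0.0,z:-0.013,wx:0.0,wy:-13.0,wz:-0.0,gripper:-1},{x:0.021,y:-0.0,z:-0.015,wx:0.0,wy:-15.0,wz:-0.0,gripper:-1},{x:0.024,y:-0.0,z:-0.017,wx:0.0,wy:-17.0,wz:-0.0,gripper:-1},{x:0.
[... 190 characters left out ...]
,z:-0.014,wx:-0.0,wy:-6.0,wz:-0.0,gripper:-1},{x:0.013,y:-0.0,z:-0.019,wx:0.0,wy:-8.0,wz:-0.0,gripper:-1},{x:0.016,y:0.0,z:-0.024,wx:0.0,wy:-10.0,wz:-0.0,gripper:-1},{x:0.02,y:0.0,z:-0.03,wx:-0.0,wy:-12.0,wz:-0.0,gripper:-1},{x:0.024,y:0.0,z:-0.035,wx:0.0,wy:-14.0,wz:-0.0,gripper:-1},{x:0.028,y:0.0,z:-0.04,wx:0.0,wy:-16.0,wz:-0.0,gripper:-1}]
[{x:0.003,y:0.0,z:-0.006,wx:0.0,wy:-2.0,wz:-0.0,gripper:-1},{x:0.006,y:0.0,z:-0.012,wx:0.0,wy:-4.0,wz:0.0,gripper:-1},{x:0.008,y:0.0,z:-0.016,wx:-0.0,wy:-5.0,wz:0.0,gripper:-1},{x:0.01,y:-0.0,z:-0.019,wx:-0.0,wy:-6.0,wz:-0.0,gripper:-1},{x:0.01,y:-0.0,z:-0.019,wx:-0.0,wy:-6.0,wz:0.0,gripper:-1},{x:0.01,y:-0.0,z:-0.019,wx:-0.0,wy:-6.0,wz:0.0,gripper:-1}]
```

View pics/p7.png

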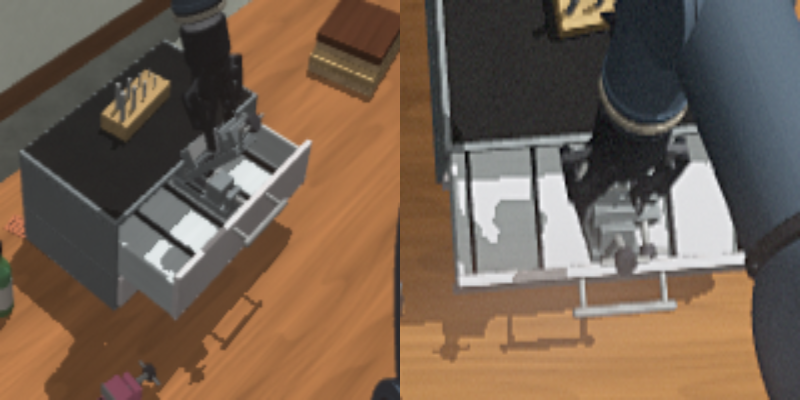

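The second vise is nose down over lane 2, with its knob at (625,262). Inserting, with a 2 mm y correction.

step_arm(
  commands=[
    {"x":0.017,"y":0.001,"z":0.007,"wx":0,"wy":0.1,"wz":0,"gripper":-1},
    {"x":0.033,"y":0.001,"z":0.014,"wx":0.1,"wy":0.1,"wz":-0.1,"gripper":-1},
    {"x":0.05,"y":0.001,"z":0.021,"wx":0.1,"wy":0.2,"wz":-0.1,"gripper":-1},
    {"x":0.067,"y":0.001,"z":0.028,"wx":0.1,"wy":0.2,"wz":-0.2,"gripper":-1},
    {"x":0.072,"y":0.001,"z":0.038,"wx":0.1,"wy":-0.3,"wz":-0.2,"gripper":-1},
    {"x":0.077,"y":0.001,"z":0.048,"wx":0.1,"wy":-0.8,"wz":-0.2,"gripper":-1},
    {"x":0.082,"y":0.001,"z":0.049,"wx":0.1,"wy":-2.3,"wz":-0.2,"gripper":-1},
    {"x":0.086,"y":0.001,"z":0.049,"wx":0.1,"wy":-3.8,"wz":-0.2,"gripper":-1},
  ],
)

```text
time_s: 18.47
eef_pos: [0.5893, -0.1889, 0.3252]
tcp_rot: [0.582, -0.02, 0.813, 0.013]
contact_force: [-0.2, -0.4, -5.6]
opening: 0.0451
```

step_arm(
  commands=[
    {"x":0.003,"y":0,"z":-0.003,"wx":0,"wy":-2.6,"wz":0,"gripper":-1},
    {"x":0.006,"y":0,"z":-0.005,"wx":0,"wy":-5.2,"wz":0,"gripper":-1},
    {"x":0.01,"y":0,"z":-0.008,"wx":0,"wy":-7.8,"wz":0,"gripper":-1},
    {"x":0.014,"y":0,"z":-0.011,"wx":0,"wy":-10.4,"wz":0,"gripper":-1},
    {"x":0.018,"y":0,"z":-0.013,"wx":0,"wy":-13.0,"wz":0,"gripper":-1},
    {"x":0.021,"y":0,"z":-0.015,"wx":0,"wy":-15.0,"wz":0,"gripper":-1},
    {"x":0.024,"y":0,"z":-0.017,"wx":0,"wy":-17.0,"wz":0,"gripper":-1},
    {"x":0.028,"y":0,"z":-0.019,"wx":0,"wy":-19.0,"wz":0,"gripper":-1},
  ],
)

```text
time_s: 19.13
eef_pos: [0.5618, -0.1906, 0.3059]
tcp_rot: [0.708, -0.017, 0.706, 0.016]
contact_force: [-0.2, 0.1, -5.0]
opening: 0.045
```

```bash
python3 chk.py 2
```

```text
t 19.1333 grip world [ 0.562 -0.191  0.151] lane x,y,z mm [86.5  1.5 72.9] tilt 0.2 yaw y-axis 2.7 roll -0.1 open 0.045 F [-0.2  0.1 -5. ] q [ 0.82  0.71 -0.96  1.76  0.68  1.03  1.22]
```

step_arm(
  commands=[
    {"x":0.003,"y":0,"z":-0.003,"wx":0,"wy":-2.0,"wz":0,"gripper":-1},
    {"x":0.006,"y":0,"z":-0.008,"wx":0,"wy":-4.0,"wz":0,"gripper":-1},
    {"x":0.009,"y":0,"z":-0.014,"wx":0,"wy":-6.0,"wz":0,"gripper":-1},
    {"x":0.013,"y":0,"z":-0.019,"wx":0,"wy":-8.0,"wz":0,"gripper":-1},
    {"x":0.016,"y":0,"z":-0.024,"wx":0,"wy":-10.0,"wz":0,"gripper":-1},
    {"x":0.02,"y":0,"z":-0.03,"wx":0,"wy":-12.0,"wz":0,"gripper":-1},
    {"x":0.024,"y":0,"z":-0.035,"wx":0,"wy":-14.0,"wz":0,"gripper":-1},
    {"x":0.028,"y":0,"z":-0.04,"wx":0,"wy":-16.0,"wz":0,"gripper":-1},
  ],
)

```text
time_s: 19.8
eef_pos: [0.5215, -0.1927, 0.2776]
tcp_rot: [0.799, -0.015, 0.6, 0.018]
contact_force: [0.3, -0.3, -5.5]
opening: 0.045
```

step_arm(
  commands=[
    {"x":0.003,"y":0,"z":-0.006,"wx":0,"wy":-2.0,"wz":0,"gripper":-1},
    {"x":0.006,"y":0,"z":-0.012,"wx":0,"wy":-4.0,"wz":0,"gripper":-1},
    {"x":0.008,"y":0,"z":-0.016,"wx":0,"wy":-5.0,"wz":0,"gripper":-1},
    {"x":0.01,"y":0,"z":-0.019,"wx":0,"wy":-6.0,"wz":0,"gripper":-1},
    {"x":0.01,"y":0,"z":-0.019,"wx":0,"wy":-6.0,"wz":0,"gripper":-1},
    {"x":0.01,"y":0,"z":-0.019,"wx":0,"wy":-6.0,"wz":0,"gripper":-1},
  ],
)

```text
time_s: 20.3
eef_pos: [0.5062, -0.1935, 0.2626]
tcp_rot: [0.829, -0.014, 0.559, 0.019]
contact_force: [0.4, 0.2, -5.1]
opening: 0.0449
```

step_arm(
  commands=[
    {"x":0.002,"y":0,"z":-0.001,"wx":0,"wy":0,"wz":0,"gripper":-1},
    {"x":0.004,"y":0,"z":-0.002,"wx":0,"wy":0,"wz":0,"gripper":-1},
    {"x":0.006,"y":0,"z":-0.003,"wx":0,"wy":0,"wz":0,"gripper":-1},
    {"x":0.006,"y":0,"z":-0.003,"wx":0,"wy":0,"wz":0,"gripper":-1},
  ],
)

```text
time_s: 20.63
eef_pos: [0.5067, -0.1937, 0.2564]
tcp_rot: [0.83, -0.014, 0.557, 0.019]
contact_force: [1.8, -0.8, 3.1]
opening: 0.0449
```

```bash
python3 chk.py 2
```

```text
t 20.6333 grip world [ 0.565 -0.191  0.113] lane x,y,z mm [89.4  1.  34.9] tilt 22.2 yaw y-axis 2.7 roll -0.1 open 0.0449 F [ 1.8 -0.8  3.1] q [ 0.85  0.62 -0.78  2.11  1.1   0.34  0.86]
```

Touched down, +3 N. Releasing, backing out and re-measuring the last vise.

step_arm(
  commands=[
    {"x":0,"y":0,"z":0,"wx":0,"wy":0,"wz":0,"gripper":0.3},
    {"x":0,"y":0,"z":0,"wx":0,"wy":0,"wz":0,"gripper":0.3},
    {"x":0,"y":0,"z":0,"wx":0,"wy":0,"wz":0,"gripper":0.3},
    {"x":-0.02,"y":0,"z":0,"wx":0,"wy":0,"wz":0,"gripper":0.3},
    {"x":-0.05,"y":0,"z":0,"wx":0,"wy":0,"wz":0,"gripper":0.3},
    {"x":-0.085,"y":0,"z":0,"wx":0,"wy":0,"wz":0,"gripper":0.3},
    {"x":-0.12,"y":0,"z":0.02,"wx":0,"wy":0,"wz":0,"gripper":0.5},
    {"x":-0.15,"y":0.02,"z":0.04,"wx":0,"wy":0,"wz":0,"gripper":1},
  ],
)

```text
time_s: 21.3
eef_pos: [0.4839, -0.1778, 0.4102]
tcp_rot: [0.828, -0.012, 0.56, 0.017]
contact_force: [1.6, -1.1, -0.7]
opening: 0.074
```

step_arm(
  commands=[
    {"x":-0.01,"y":0.035,"z":0.01,"wx":0,"wy":0,"wz":0,"gripper":1},
    {"x":-0.02,"y":0.075,"z":0.01,"wx":0,"wy":0,"wz":0,"gripper":1},
    {"x":-0.02,"y":0.115,"z":0.01,"wx":0,"wy":0,"wz":0,"gripper":1},
    {"x":-0.02,"y":0.155,"z":0.01,"wx":0,"wy":0,"wz":0,"gripper":1},
    {"x":-0.02,"y":0.195,"z":0.01,"wx":0,"wy":0,"wz":0,"gripper":1},
    {"x":-0.02,"y":0.235,"z":0.01,"wx":0,"wy":0,"wz":0,"gripper":1},
    {"x":-0.02,"y":0.235,"z":0.01,"wx":0,"wy":0,"wz":0,"gripper":1},
    {"x":-0.02,"y":0.235,"z":0.01,"wx":0,"wy":0,"wz":0,"gripper":1},
  ],
)

```text
time_s: 21.97
eef_pos: [0.4753, 0.0641, 0.4317]
tcp_rot: [0.829, -0.016, 0.558, 0.022]
contact_force: [-0.5, -0.1, -0.3]
opening: 0.0856
```

```bash
python3 meas.py; python3 chk.py 1 p8.png
```

```text
vise [197. 215.] 691 ctr [0.498 0.491] size [0.056 0.166] yaw -3.3
t 22.0167 grip world [0.534 0.064 0.287] lane x,y,z mm [ 69.6 169.7 209.5] tilt 22.0 yaw y-axis 2.9 roll -0.1 open 0.0852 F [-0.4 -1.2 -0.3] q [ 0.63  0.3  -1.13  2.04  0.67  0.71  0.73]
```

View pics/p8.png

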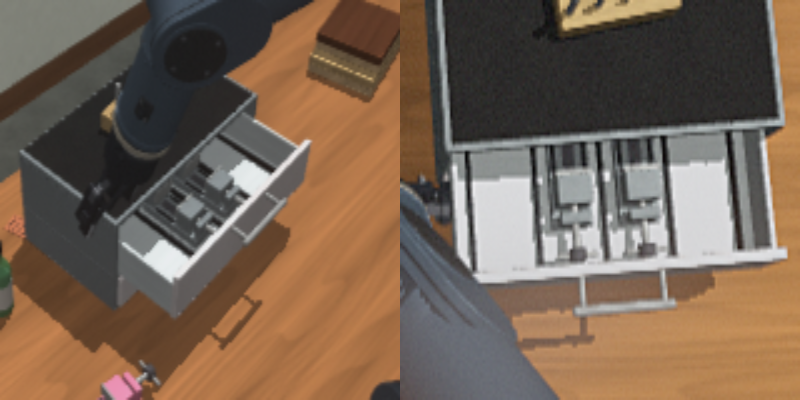

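Vises lie flat in lanes 2 and 3, at (573,210) and (642,210), knobs to the front. The last one goes to lane 1.

```bash
python3 - <<'E'
from h import *
T=tool(-3.5,22); g=np.array([.4895,.4915,.032])
rows([(g+[0,0,.10],T,1,39,3),(g,T,1,22,3)])
E
```

```text
[{x:0.011,y:0.036,z:-0.007,wx:0.5,wy:-0.0,wz:-0.2,gripper:1},{x:0.022,y:0.073,z:-0.014,wx:0.9,wy:-0.0,wz:-0.4,gripper:1},{x:0.033,y:0.109,z:-0.02,wx:1.4,wy:-0.0,wz:-0.5,gripper:1},{x:0.045,y:0.146,z:-0.027,wx:1.9,wy:-0.0,wz:-0.7,gripper:1},{x:0.056,y:0.182,z:-0.034,wx:2.4,wy:-0.0,wz:-0.9,gripper:1},{x:0.067,y:0.219,z:-0.04,wx:2.8,wy:-0.0,wz:-1.1,gripper:1},{x:0.078,y:0.255,z:-0.047,wx:3.3,wy:-0.0,wz:-1.3,gripper:1},{x:0.089,y:0.292,z:-0.054,wx:3.8,wy:-0.0,wz:-1.4,gripper:1}]
[{x:0.01,y:0.036,z:-0.009,wx:0.5,wy:-0.0,wz:-0.2,gripper:1},{x:0.02,y:0.072,z:-0.018,wx:0.9,wy:-0.0,wz:-0.4,gripper:1},{x:0.031,y:0.109,z:-0.027,wx:1.4,wy:-0.0,wz:-0.5,gripper:1},{x:0.041,y:0.145,z:-0.036,wx:1.9,wy:-0.0,wz:-0.7,gripper:1},{x:0.041,y:0.145,z:-0.036,wx:1.9,wy:-0.0,wz:-0.7,gripper:1},{x:0.041,y:0.145,z:-0.036,wx:1.9,wy:-0.0,wz:-0.7,gripper:1},{x:0.041,y:0.145,z:-0.036,wx:1.9,wy:-0.0,wz:-0.7,gripper:1},{x:0.059,y:0.145,z:-0.044,wx:1.9,wy:-0.0,wz:-0.7,gripper:1}]
[{x:0.019,y:-0.0,z:-0.007,wx:0.0,wy:0.0,wz:0.0,gripper:1},{x:0.037,y:-0.0,z:-0.015,wx:0.0,wy:0.0,wz:0.0,gripper:1},{x:0.056,y:-0.0,z:-0.022,wx:0.0,wy:0.0,wz:0.0,gripper:1},{x:0.074,y:0.0,z:-0.03,wx:0.0,wy:0.0,wz:0.0,gripper:1},{x:0.074,y:0.0,z:-0.03,wx:0.0,wy:0.0,wz:0.0,gripper:1},{x:0.074,y:0.0,z:-0.03,wx:0.0,wy:0.0,wz:0.0,gripper:1},{x:0.074,y:0.0,z:-0.03,wx:0.0,wy:0.0,wz:0.0,gripper:1}]
```

step_arm(
  commands=[
    {"x":0.011,"y":0.036,"z":-0.007,"wx":0.5,"wy":0,"wz":-0.2,"gripper":1},
    {"x":0.022,"y":0.073,"z":-0.014,"wx":0.9,"wy":0,"wz":-0.4,"gripper":1},
    {"x":0.033,"y":0.109,"z":-0.02,"wx":1.4,"wy":0,"wz":-0.5,"gripper":1},
    {"x":0.045,"y":0.146,"z":-0.027,"wx":1.9,"wy":0,"wz":-0.7,"gripper":1},
    {"x":0.056,"y":0.182,"z":-0.034,"wx":2.4,"wy":0,"wz":-0.9,"gripper":1},
    {"x":0.067,"y":0.219,"z":-0.04,"wx":2.8,"wy":0,"wz":-1.1,"gripper":1},
    {"x":0.078,"y":0.255,"z":-0.047,"wx":3.3,"wy":0,"wz":-1.3,"gripper":1},
    {"x":0.089,"y":0.292,"z":-0.054,"wx":3.8,"wy":0,"wz":-1.4,"gripper":1},
  ],
)

```text
time_s: 22.78
eef_pos: [0.447, 0.3507, 0.3267]
tcp_rot: [0.829, 0.008, 0.559, -0.012]
contact_force: [0.5, -0.1, 1.4]
opening: 0.0855
```

step_arm(
  commands=[
    {"x":0.01,"y":0.036,"z":-0.009,"wx":0.5,"wy":0,"wz":-0.2,"gripper":1},
    {"x":0.02,"y":0.072,"z":-0.018,"wx":0.9,"wy":0,"wz":-0.4,"gripper":1},
    {"x":0.031,"y":0.109,"z":-0.027,"wx":1.4,"wy":0,"wz":-0.5,"gripper":1},
    {"x":0.041,"y":0.145,"z":-0.036,"wx":1.9,"wy":0,"wz":-0.7,"gripper":1},
    {"x":0.041,"y":0.145,"z":-0.036,"wx":1.9,"wy":0,"wz":-0.7,"gripper":1},
    {"x":0.041,"y":0.145,"z":-0.036,"wx":1.9,"wy":0,"wz":-0.7,"gripper":1},
    {"x":0.041,"y":0.145,"z":-0.036,"wx":1.9,"wy":0,"wz":-0.7,"gripper":1},
  ],
)

```text
time_s: 23.37
eef_pos: [0.4329, 0.4949, 0.2757]
tcp_rot: [0.828, 0.018, 0.559, -0.026]
contact_force: [1.4, -0.5, -0.1]
opening: 0.0854
```

```bash
python3 chk.py 1; python3 - <<'E'
from h import *
im,d=snap("side");c=im[200:340,170:350];cv2.imwrite("pics/s9.png",cv2.cvtColor(cv2.resize(c,None,fx=4,fy=4),cv2.COLOR_RGB2BGR))
T=tool(-3.5,22); g=np.array([.4895,.4915,.032])
rows([(g,T,1,22,3)])
E
```

```text
t 23.3667 grip world [0.491 0.491 0.132] lane x,y,z mm [ 46.6 598.2  53.9] tilt 21.8 yaw y-axis -3.6 roll 0.0 open 0.0854 F [ 1.4 -0.5 -0.1] q [-0.54  0.75 -0.8   1.74  1.1   1.03 -0.36]
[{x:0.019,y:0.0,z:-0.008,wx:-0.0,wy:-0.0,wz:0.0,gripper:1},{x:0.037,y:0.0,z:-0.016,wx:-0.0,wy:-0.0,wz:0.0,gripper:1},{x:0.056,y:0.0,z:-0.023,wx:-0.1,wy:-0.0,wz:0.0,gripper:1},{x:0.074,y:0.0,z:-0.031,wx:-0.1,wy:-0.0,wz:0.0,gripper:1},{x:0.093,y:0.0,z:-0.039,wx:-0.1,wy:-0.0,wz:0.0,gripper:1},{x:0.093,y:0.0,z:-0.039,wx:-0.1,wy:-0.0,wz:0.0,gripper:1},{x:0.093,y:0.0,z:-0.039,wx:-0.1,wy:-0.0,wz:0.0,gripper:1},{x:0.093,y:0.0,z:-0.039,wx:-0.1,wy:-0.0,wz:0.0,gripper:1}]
```

View pics/s9.png

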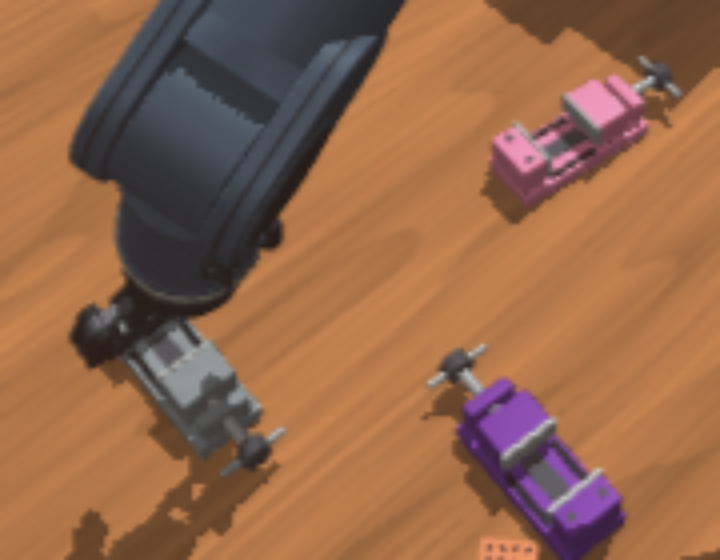

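The last grey vise is where it was measured, jaw at (195,370), under the open gripper. Descending to grip.

step_arm(
  commands=[
    {"x":0.019,"y":0,"z":-0.008,"wx":0,"wy":0,"wz":0,"gripper":1},
    {"x":0.037,"y":0,"z":-0.016,"wx":0,"wy":0,"wz":0,"gripper":1},
    {"x":0.056,"y":0.001,"z":-0.023,"wx":0,"wy":0,"wz":0,"gripper":1},
    {"x":0.074,"y":0.002,"z":-0.031,"wx":0,"wy":0,"wz":0,"gripper":1},
    {"x":0.093,"y":0.003,"z":-0.039,"wx":0,"wy":0,"wz":0,"gripper":1},
    {"x":0.093,"y":0.003,"z":-0.039,"wx":0,"wy":0,"wz":0,"gripper":1},
    {"x":0.093,"y":0.003,"z":-0.039,"wx":0,"wy":0,"wz":0,"gripper":0.5},
  ],
)

```text
time_s: 24.0
eef_pos: [0.4313, 0.4981, 0.1757]
tcp_rot: [0.829, 0.017, 0.559, -0.026]
contact_force: [-0.1, -0.5, 1.0]
opening: 0.076
```

step_arm(
  commands=[
    {"x":0,"y":0,"z":0,"wx":0,"wy":0,"wz":0,"gripper":-1},
    {"x":0,"y":0,"z":0,"wx":0,"wy":0,"wz":0,"gripper":-1},
    {"x":0,"y":0,"z":0,"wx":0,"wy":0,"wz":0,"gripper":-1},
    {"x":0,"y":0,"z":0,"wx":0,"wy":0,"wz":0,"gripper":-1},
    {"x":0,"y":0,"z":0,"wx":0,"wy":0,"wz":0,"gripper":-1},
    {"x":-0.01,"y":0,"z":0.004,"wx":0,"wy":0,"wz":0,"gripper":-1},
    {"x":-0.028,"y":0,"z":0.011,"wx":0,"wy":0,"wz":0,"gripper":-1},
    {"x":-0.028,"y":0,"z":0.011,"wx":0,"wy":0,"wz":0,"gripper":-1},
  ],
)

```text
time_s: 24.67
eef_pos: [0.4299, 0.5008, 0.2097]
tcp_rot: [0.829, 0.019, 0.558, -0.023]
contact_force: [0.7, 1.7, -4.3]
opening: 0.0453
```

```bash
python3 chk.py 1; python3 - <<'E'
from h import *
s,p,R=st(); g=p+.155*R[:,0]
T2=tool(CY,22-45)
rows([(g+[0,0,.1],tool(-3.5,22),-1,33,0),(lane(1,.040,.27)+[-.0,.2,0],tool(CY,2),-1,38,0),(lane(1,.040,.202),T2,-1,38,3)])
E
```

```text
t 24.6667 grip world [0.488 0.498 0.066] lane x,y,z mm [ 44.5 605.2 -11.9] tilt 22.0 yaw y-axis -3.4 roll 0.3 open 0.0453 F [ 0.7  1.7 -4.3] q [-0.58  0.83 -0.75  1.78  1.22  0.96 -0.48]
[{x:-0.023,y:0.0,z:0.009,wx:-0.0,wy:0.0,wz:-0.1,gripper:-1},{x:-0.046,y:0.001,z:0.019,wx:-0.0,wy:0.0,wz:-0.2,gripper:-1},{x:-0.069,y:0.001,z:0.028,wx:-0.0,wy:0.1,wz:-0.3,gripper:-1},{x:-0.093,y:0.002,z:0.038,wx:-0.0,wy:0.1,wz:-0.4,gripper:-1},{x:-0.104,y:-0.03,z:0.051,wx:-0.5,wy:1.6,wz:-0.3,gripper:-1},{x:-0.116,y:-0.061,z:0.064,wx:-1.0,wy:3.2,wz:-0.2,gripper:-1},{x:-0.127,y:-0.092,z:0.077,wx:-1.4,wy:4.7,wz:-0.1,gripper:-1},{x:-0.139,y:-0.123,z:0.089,wx:-1.9,wy:6.3,wz:0.0,gripper:-1}]
[{x:-0.013,y:-0.031,z:0.011,wx:-0.5,wy:1.5,wz:0.1,gripper:-1},{x:-0.025,y:-0.063,z:0.021,wx:-0.9,wy:3.1,wz:0.2,gripper:-1},{x:-0.037,y:-0.094,z:0.032,wx:-1.4,wy:4.6,wz:0.3,gripper:-1},{x:-0.05,y:-0.125,z:0.042,wx:-1.9,wy:6.1,wz:0.4,gripper:-1},{x:-0.062,y:-0.157,z:0.053,wx:-2.3,wy:7.7,wz:0.5,gripper:-1},{x:-0.074,y:-0.188,z:0.063,wx:-2.8,wy:9.2,wz:0.6,gripper:-1},{x:-0.086,y:-0.219,z:0.074,wx:-3.3,wy:10.8,wz:0.7,gripper:-1},{x:-0.097,y:-0.25,z:0.084,wx:-3.7,wy:12.3,wz:0.8,gripper:-1}]
[{x:-0.014,y:-0.031,z:0.006,wx:-0.5,wy:1.5,wz:0.1,gripper:-1},{x:-0.002,y:-0.065,z:0.015,wx:-0.5,wy:5.7,wz:0.1,gripper:-1},{x:0.011,y:-0.098,z:0.024,wx:-0.5,wy:9.9,wz:0.1,gripper:-1},{x:0.025,y:-0.131,z:0.033,wx:-0.5,wy:14.0,wz:0.0,gripper:-1},{x:0.039,y:-0.164,z:0.042,wx:-0.5,wy:18.2,wz:0.0,gripper:-1},{x:0.054,y:-0.197,z:0.051,wx:-0.5,wy:22.4,wz:0.0,gripper:-1},{x:0.07,y:-0.231,z:0.059,wx:-0.5,wy:26.5,wz:-0.0,gripper:-1},{x:0.07,y:-0.231,z:0.059,wx:-0.5,wy:26.5,wz:-0.0,gripper:-1}]
[{x:0.0,y:0.0,z:0.0,wx:0.0,wy:0.0,wz:0.0,gripper:-1},{x:0.0,y:0.0,z:0.0,wx:0.0,wy:0.0,wz:0.0,gripper:-1}]
```

step_arm(
  commands=[
    {"x":-0.023,"y":0,"z":0.009,"wx":0,"wy":0,"wz":0,"gripper":-1},
    {"x":-0.046,"y":0.001,"z":0.019,"wx":0,"wy":0,"wz":-0.2,"gripper":-1},
    {"x":-0.069,"y":0.001,"z":0.028,"wx":0,"wy":0.1,"wz":-0.3,"gripper":-1},
    {"x":-0.093,"y":0.002,"z":0.038,"wx":0,"wy":0.1,"wz":-0.4,"gripper":-1},
    {"x":-0.104,"y":-0.03,"z":0.051,"wx":-0.5,"wy":1.6,"wz":-0.3,"gripper":-1},
    {"x":-0.116,"y":-0.061,"z":0.064,"wx":-1.0,"wy":3.2,"wz":-0.2,"gripper":-1},
    {"x":-0.127,"y":-0.092,"z":0.077,"wx":-1.4,"wy":4.7,"wz":-0.1,"gripper":-1},
    {"x":-0.139,"y":-0.123,"z":0.089,"wx":-1.9,"wy":6.3,"wz":0,"gripper":-1},
  ],
)

```text
time_s: 25.33
eef_pos: [0.4528, 0.3733, 0.3683]
tcp_rot: [0.797, 0.005, 0.604, -0.014]
contact_force: [1.3, -0.5, -4.0]
opening: 0.0453
```

step_arm(
  commands=[
    {"x":-0.013,"y":-0.031,"z":0.011,"wx":-0.5,"wy":1.5,"wz":0.1,"gripper":-1},
    {"x":-0.025,"y":-0.063,"z":0.021,"wx":-0.9,"wy":3.1,"wz":0.2,"gripper":-1},
    {"x":-0.037,"y":-0.094,"z":0.032,"wx":-1.4,"wy":4.6,"wz":0.3,"gripper":-1},
    {"x":-0.05,"y":-0.125,"z":0.042,"wx":-1.9,"wy":6.1,"wz":0.4,"gripper":-1},
    {"x":-0.062,"y":-0.157,"z":0.053,"wx":-2.3,"wy":7.7,"wz":0.5,"gripper":-1},
    {"x":-0.074,"y":-0.188,"z":0.063,"wx":-2.8,"wy":9.2,"wz":0.6,"gripper":-1},
    {"x":-0.086,"y":-0.219,"z":0.074,"wx":-3.3,"wy":10.8,"wz":0.7,"gripper":-1},
    {"x":-0.097,"y":-0.25,"z":0.084,"wx":-3.7,"wy":12.3,"wz":0.8,"gripper":-1},
  ],
)

```text
time_s: 26.0
eef_pos: [0.5002, 0.1226, 0.487]
tcp_rot: [0.727, -0.015, 0.686, 0.012]
contact_force: [0.3, 0.1, -4.4]
opening: 0.0451
```

step_arm(
  commands=[
    {"x":-0.014,"y":-0.031,"z":0.006,"wx":-0.5,"wy":1.5,"wz":0.1,"gripper":-1},
    {"x":-0.002,"y":-0.065,"z":0.015,"wx":-0.5,"wy":5.7,"wz":0.1,"gripper":-1},
    {"x":0.011,"y":-0.098,"z":0.024,"wx":-0.5,"wy":9.9,"wz":0.1,"gripper":-1},
    {"x":0.025,"y":-0.131,"z":0.033,"wx":-0.5,"wy":14.0,"wz":0,"gripper":-1},
    {"x":0.039,"y":-0.164,"z":0.042,"wx":-0.5,"wy":18.2,"wz":0,"gripper":-1},
    {"x":0.054,"y":-0.197,"z":0.051,"wx":-0.5,"wy":22.4,"wz":0,"gripper":-1},
    {"x":0.07,"y":-0.231,"z":0.059,"wx":-0.5,"wy":26.5,"wz":0,"gripper":-1},
    {"x":0.07,"y":-0.231,"z":0.059,"wx":-0.5,"wy":26.5,"wz":0,"gripper":-1},
  ],
)

```text
time_s: 26.67
eef_pos: [0.5735, -0.113, 0.4156]
tcp_rot: [0.547, -0.017, 0.837, 0.006]
contact_force: [-0.8, -1.9, -6.1]
opening: 0.0452
```

step_arm(
  commands=[
    {"x":0,"y":0,"z":0,"wx":0,"wy":0,"wz":0,"gripper":-1},
    {"x":0,"y":0,"z":0,"wx":0,"wy":0,"wz":0,"gripper":-1},
  ],
)

```text
time_s: 26.83
eef_pos: [0.5721, -0.104, 0.4209]
tcp_rot: [0.551, -0.02, 0.834, 0.011]
contact_force: [0.4, 0.3, -4.8]
opening: 0.0449
```

```bash
python3 chk.py 1 p10.png; python3 ins.py 1 .040
```

```text
t 26.8333 grip world [ 0.511 -0.107  0.278] lane x,y,z mm [ 39.4  -0.7 200.3] tilt -23.1 yaw y-axis 2.6 roll -0.2 open 0.0449 F [ 0.4  0.3 -4.8] q [ 0.65  0.72 -1.07  1.47  0.48  1.69  1.16]
[{x:0.022,y:-0.0,z:0.009,wx:-0.0,wy:-0.0,wz:0.1,gripper:-1},{x:0.044,y:-0.0,z:0.019,wx:-0.0,wy:-0.0,wz:0.2,gripper:-1},{x:0.065,y:-0.0,z:0.028,wx:-0.0,wy:-0.0,wz:0.3,gripper:-1},{x:0.071,y:-0.0,z:0.039,wx:-0.0,wy:-0.5,wz:0.3,gripper:-1},{x:0.076,y:-0.0,z:0.049,wx:-0.0,wy:-1.0,wz:0.3,gripper:-1},{x:0.08,y:-0.0,z:0.049,wx:-0.0,wy:-2.5,wz:0.3,gripper:-1},{x:0.085,y:-0.0,z:0.05,wx:-0.0,wy:-4.0,wz:0.3,gripper:-1},{x:0.088,y:-0.0,z:0.047,wx:0.0,wy:-6.6,wz:0.3,gripper:-1}]
[{x:0.003,y:-0.0,z:-0.003,wx:0.0,wy:-2.6,wz:-0.0,gripper:-1},{x:0.007,y:-0.0,z:-0.006,wx:-0.0,wy:-5.2,wz:-0.0,gripper:-1},{x:0.01,y:-0.0,z:-0.008,wx:0.0,wy:-7.8,wz:0.0,gripper:-1},{x:0.014,y:-0.0,z:-0.011,wx:0.0,wy:-10.4,wz:0.0,gripper:-1},{x:0.017,y:-0.0,z:-0.013,wx:0.0,wy:-12.4,wz:0.0,gripper:-1},{x:0.02,y:-0.0,z:-0.015,wx:0.0,wy:-14.4,wz:0.0,gripper:-1},{x:0.024,y:-0.0,z:-0.017,wx:0.0,wy:-16.4,wz:0.0,gripper:-1},{x:0.027,y:-0.0,z:-0.019,wx:0.0,wy:-18.4,wz:0.0,gripper:-1}]
[{x:0.003,y:-0.0,z:-0.006,wx:-0.0,wy:-2.0,wz:-0.0,gripper:-1},{x:0.006,y:0.0,z:-0.011,wx:-0.0,wy:-4.0,wz:0.0,gripper:-1},{x:0.009,y:-0.0,z:-0.016,wx:-0.0,wy:-6.0,wz:-0.0,gripper:-1},{x:0.013,y:0.0,z:-0.022,wx:-0.0,wy:-8.0,wz:0.0,gripper:-1},{x:0.016,y:0.0,z:-0.027,wx:-0.0,wy:-10.0,wz:-0.0,gripper:-1},{x:0.02,y:-0.0,z:-0.033,wx:0.0,wy:-12.0,wz:-0.0,gripper:-1},{x:0.024,y:0.0,z:-0.038,wx:-0.0,wy:-14.0,wz:-0.0,gripper:-1},{x:0.028,y:0.0,z:-0.043,wx:-0.0,wy:-16.0,wz:-0.0,gripper:-1}]
[{x:0.003,y:0.0,z:-0.006,wx:-0.0,wy:-2.0,wz:0.0,gripper:-1},{x:0.005,y:-0.0,z:-0.01,wx:-0.0,wy:-3.0,wz:0.0,gripper:-1},{x:0.007,y:-0.0,z:-0.013,wx:-0.0,wy:-4.0,wz:0.0,gripper:-1},{x:0.007,y:-0.0,z:-0.013,wx:-0.0,wy:-4.0,wz:0.0,gripper:-1},{x:0.007,y:-0.0,z:-0.013,wx:-0.0,wy:-4.0,wz:0.0,gripper:-1}]
```

View pics/p10.png

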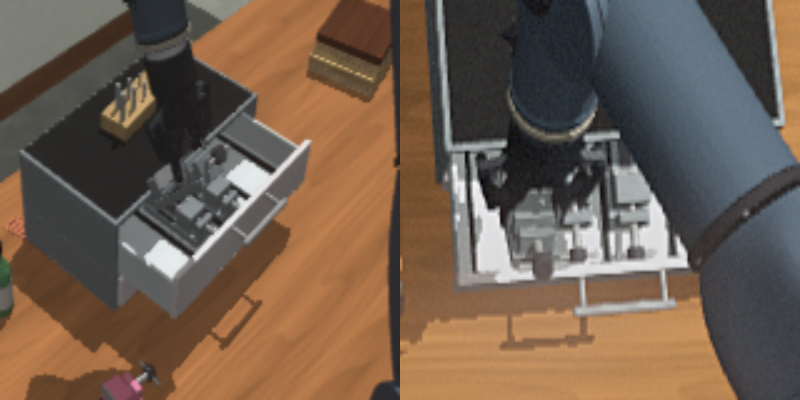

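The third vise is nose down over lane 1, with its knob at (543,262). Inserting.

step_arm(
  commands=[
    {"x":0.022,"y":0,"z":0.009,"wx":0,"wy":0,"wz":0.1,"gripper":-1},
    {"x":0.044,"y":0,"z":0.019,"wx":0,"wy":0,"wz":0.2,"gripper":-1},
    {"x":0.065,"y":0,"z":0.028,"wx":0,"wy":0,"wz":0.3,"gripper":-1},
    {"x":0.071,"y":0,"z":0.039,"wx":0,"wy":-0.5,"wz":0.3,"gripper":-1},
    {"x":0.076,"y":0,"z":0.049,"wx":0,"wy":-1.0,"wz":0.3,"gripper":-1},
    {"x":0.08,"y":0,"z":0.049,"wx":0,"wy":-2.5,"wz":0.3,"gripper":-1},
    {"x":0.085,"y":0,"z":0.05,"wx":0,"wy":-4.0,"wz":0.3,"gripper":-1},
    {"x":0.088,"y":0,"z":0.047,"wx":0,"wy":-6.6,"wz":0.3,"gripper":-1},
  ],
)

```text
time_s: 27.6
eef_pos: [0.582, -0.1036, 0.322]
tcp_rot: [0.599, -0.018, 0.8, 0.014]
contact_force: [-0.3, -0.2, -5.0]
opening: 0.0451
```

step_arm(
  commands=[
    {"x":0.003,"y":0,"z":-0.003,"wx":0,"wy":-2.6,"wz":0,"gripper":-1},
    {"x":0.007,"y":0,"z":-0.006,"wx":0,"wy":-5.2,"wz":0,"gripper":-1},
    {"x":0.01,"y":0,"z":-0.008,"wx":0,"wy":-7.8,"wz":0,"gripper":-1},
    {"x":0.014,"y":0,"z":-0.011,"wx":0,"wy":-10.4,"wz":0,"gripper":-1},
    {"x":0.017,"y":0,"z":-0.013,"wx":0,"wy":-12.4,"wz":0,"gripper":-1},
    {"x":0.02,"y":0,"z":-0.015,"wx":0,"wy":-14.4,"wz":0,"gripper":-1},
    {"x":0.024,"y":0,"z":-0.017,"wx":0,"wy":-16.4,"wz":0,"gripper":-1},
    {"x":0.027,"y":0,"z":-0.019,"wx":0,"wy":-18.4,"wz":0,"gripper":-1},
  ],
)

```text
time_s: 28.27
eef_pos: [0.5556, -0.1049, 0.3024]
tcp_rot: [0.72, -0.016, 0.694, 0.016]
contact_force: [-0.3, -1.0, -3.5]
opening: 0.0452
```

```bash
python3 chk.py 1
```

```text
t 28.2667 grip world [ 0.561 -0.105  0.148] lane x,y,z mm [89.3 -0.4 69.5] tilt 2.1 yaw y-axis 2.6 roll 0.0 open 0.0452 F [-0.3 -1.  -3.5] q [ 0.76  0.72 -1.08  1.85  0.77  1.01  0.97]
```

step_arm(
  commands=[
    {"x":0.003,"y":0,"z":-0.006,"wx":0,"wy":-2.0,"wz":0,"gripper":-1},
    {"x":0.006,"y":0,"z":-0.011,"wx":0,"wy":-4.0,"wz":0,"gripper":-1},
    {"x":0.009,"y":0,"z":-0.016,"wx":0,"wy":-6.0,"wz":0,"gripper":-1},
    {"x":0.013,"y":0,"z":-0.022,"wx":0,"wy":-8.0,"wz":0,"gripper":-1},
    {"x":0.016,"y":0,"z":-0.027,"wx":0,"wy":-10.0,"wz":0,"gripper":-1},
    {"x":0.02,"y":0,"z":-0.033,"wx":0,"wy":-12.0,"wz":0,"gripper":-1},
    {"x":0.024,"y":0,"z":-0.038,"wx":0,"wy":-14.0,"wz":0,"gripper":-1},
    {"x":0.028,"y":0,"z":-0.043,"wx":0,"wy":-16.0,"wz":0,"gripper":-1},
  ],
)

```text
time_s: 28.93
eef_pos: [0.5136, -0.1069, 0.273]
tcp_rot: [0.809, -0.013, 0.587, 0.018]
contact_force: [0.5, -0.8, -3.8]
opening: 0.045
```

step_arm(
  commands=[
    {"x":0.003,"y":0,"z":-0.006,"wx":0,"wy":-2.0,"wz":0,"gripper":-1},
    {"x":0.005,"y":0,"z":-0.01,"wx":0,"wy":-3.0,"wz":0,"gripper":-1},
    {"x":0.007,"y":0,"z":-0.013,"wx":0,"wy":-4.0,"wz":0,"gripper":-1},
    {"x":0.007,"y":0,"z":-0.013,"wx":0,"wy":-4.0,"wz":0,"gripper":-1},
    {"x":0.007,"y":0,"z":-0.013,"wx":0,"wy":-4.0,"wz":0,"gripper":-1},
  ],
)

```text
time_s: 29.35
eef_pos: [0.5034, -0.1074, 0.2621]
tcp_rot: [0.828, -0.013, 0.56, 0.018]
contact_force: [-0.1, 0.5, -4.6]
opening: 0.0452
```

step_arm(
  commands=[
    {"x":0.002,"y":0,"z":-0.001,"wx":0,"wy":0,"wz":0,"gripper":-1},
    {"x":0.004,"y":0,"z":-0.002,"wx":0,"wy":0,"wz":0,"gripper":-1},
    {"x":0.004,"y":0,"z":-0.002,"wx":0,"wy":0,"wz":0,"gripper":-1},
  ],
)

```text
time_s: 29.6
eef_pos: [0.5025, -0.1079, 0.2565]
tcp_rot: [0.828, -0.012, 0.56, 0.018]
contact_force: [-0.2, 0.8, -4.3]
opening: 0.0451
```

```bash
python3 chk.py 1
```

```text
t 29.6 grip world [ 0.56  -0.105  0.113] lane x,y,z mm [88.1 -0.9 34.6] tilt 21.8 yaw y-axis 2.5 roll 0.0 open 0.0451 F [-0.2  0.8 -4.3] q [ 0.76  0.62 -0.9   2.19  1.33  0.45  0.45]
```

Not touching yet. Down a few mm more.

step_arm(
  commands=[
    {"x":0.001,"y":0,"z":0,"wx":0,"wy":0,"wz":0,"gripper":-1},
    {"x":0.002,"y":0,"z":-0.001,"wx":0,"wy":0,"wz":0,"gripper":-1},
    {"x":0.003,"y":0,"z":-0.001,"wx":0,"wy":0,"wz":0,"gripper":-1},
    {"x":0.003,"y":0,"z":-0.001,"wx":0,"wy":0,"wz":0,"gripper":-1},
  ],
)

```text
time_s: 29.93
eef_pos: [0.5044, -0.1077, 0.2555]
tcp_rot: [0.83, -0.012, 0.558, 0.018]
contact_force: [0.0, -1.9, 13.5]
opening: 0.0449
```

step_arm(
  commands=[
    {"x":0,"y":0,"z":0,"wx":0,"wy":0,"wz":0,"gripper":0.3},
    {"x":0,"y":0,"z":0,"wx":0,"wy":0,"wz":0,"gripper":0.3},
    {"x":0,"y":0,"z":0,"wx":0,"wy":0,"wz":0,"gripper":0.3},
    {"x":-0.02,"y":0,"z":0,"wx":0,"wy":0,"wz":0,"gripper":0.3},
    {"x":-0.05,"y":0,"z":0,"wx":0,"wy":0,"wz":0,"gripper":0.3},
    {"x":-0.085,"y":0,"z":0,"wx":0,"wy":0,"wz":0,"gripper":0.3},
    {"x":-0.12,"y":0,"z":0.02,"wx":0,"wy":0,"wz":0,"gripper":0.5},
    {"x":-0.15,"y":0.02,"z":0.04,"wx":0,"wy":0,"wz":0,"gripper":0.5},
  ],
)

```text
time_s: 30.6
eef_pos: [0.4818, -0.0916, 0.4085]
tcp_rot: [0.827, -0.011, 0.562, 0.017]
contact_force: [2.1, -1.6, 0.6]
opening: 0.0641
```

step_arm(
  commands=[
    {"x":-0.01,"y":0.035,"z":0.01,"wx":0,"wy":0,"wz":0,"gripper":-0.35},
    {"x":-0.02,"y":0.075,"z":0.01,"wx":0,"wy":0,"wz":0,"gripper":-0.35},
    {"x":-0.02,"y":0.115,"z":0.01,"wx":0,"wy":0,"wz":0,"gripper":-0.35},
    {"x":-0.02,"y":0.155,"z":0.01,"wx":0,"wy":0,"wz":0,"gripper":-0.35},
    {"x":-0.02,"y":0.155,"z":0.01,"wx":0,"wy":0,"wz":0,"gripper":-0.35},
    {"x":-0.02,"y":0.155,"z":0.01,"wx":0,"wy":0,"wz":0,"gripper":-0.35},
  ],
)

```text
time_s: 31.1
eef_pos: [0.4771, 0.0698, 0.4306]
tcp_rot: [0.828, -0.014, 0.56, 0.022]
contact_force: [-0.3, -0.8, 0.7]
opening: 0.0277
```

```bash
python3 chk.py 1 p11.png; python3 - <<'E'
from h import *
im,d=snap("top"); w=cloud("top",d); Z=w[...,2]
# jaw top plates in the drawer: height above floor ~44mm, visible between panel and top edge
X=(w-lane(1,0,0))@np.stack([XC,YC,[0,0,1]],1)
for n,y in ((1,0),(2,-.088),(3,-.176)):
    m=(X[...,0]>.06)&(X[...,0]<.122)&(abs(X[...,1]-y)<.04)&(X[...,2]>.034)&(X[...,2]<.055)
    k=(X[...,0]>.003)&(X[...,0]<.035)&(abs(X[...,1]-y)<.012)&(X[...,2]>.02)&(X[...,2]<.05)
    P=X[m];Q=X[k];print(n,m.sum(),k.sum(),"jaw x,y,z",P.mean(0).round(4),"x rng",P[:,0].min().round(3),P[:,0].max().round(3),"yrel",(P[:,1].min()-y).round(3),(P[:,1].max()-y).round(3),"knob",Q.mean(0).round(3))
H=tool(CY-90,0); h=lane(2,-.047,.064)-.044*YC
print("handle",h); rows([(h+[0,0,.10],H,-.35,38,3)])
E
```

```text
t 31.1 grip world [0.535 0.073 0.287] lane x,y,z mm [ 71.3 178.2 208.8] tilt 21.9 yaw y-axis 3.0 roll 0.0 open 0.0277 F [-0.3 -0.8  0.7] q [ 0.66  0.34 -1.22  2.03  0.74  0.75  0.65]
1 196 39 jaw x,y,z [0.0879 0.0003 0.0435] x rng 0.061 0.111 yrel -0.024 0.023 knob [0.024 0.001 0.036]
2 188 38 jaw x,y,z [ 0.0872 -0.0857  0.0434] x rng 0.06 0.109 yrel -0.021 0.025 knob [ 0.022 -0.086  0.035]
3 176 19 jaw x,y,z [ 0.0857 -0.1602  0.0442] x rng 0.06 0.105 yrel -0.009 0.038 knob [ 0.018 -0.172  0.034]
handle [ 0.43118672 -0.24251235  0.142     ]
[{x:-0.0,y:-0.017,z:-0.005,wx:5.9,wy:1.1,wz:-1.1,gripper:-0.35},{x:-0.0,y:-0.035,z:-0.01,wx:11.8,wy:2.3,wz:-2.3,gripper:-0.35},{x:-0.0,y:-0.053,z:-0.015,wx:17.7,wy:3.4,wz:-3.4,gripper:-0.35},{x:0.0,y:-0.072,z:-0.019,wx:23.6,wy:4.6,wz:-4.5,gripper:-0.35},{x:0.0,y:-0.091,z:-0.023,wx:29.5,wy:5.7,wz:-5.7,gripper:-0.35},{x:0.001,y:-0.11,z:-0.027,wx:35.4,wy:6.8,wz:-6.8,gripper:-0.35},{x:0.001,y:-0.13,z:-0.031,wx:41.3,wy:8.0,wz:-8.0,gripper:-0.35},{x:0.002,y:-0.151,z:-0.035,wx:47.3,wy:9.1,wz:-9.1,gripper:-0.35}]
[{x:0.003,y:-0.017,z:0.013,wx:5.9,wy:1.1,wz:-1.1,gripper:-0.35},{x:0.006,y:-0.034,z:0.026,wx:11.8,wy:2.3,wz:-2.3,gripper:-0.35},{x:0.01,y:-0.051,z:0.039,wx:17.7,wy:3.4,wz:-3.4,gripper:-0.35},{x:0.013,y:-0.069,z:0.052,wx:23.6,wy:4.6,wz:-4.5,gripper:-0.35},{x:0.017,y:-0.087,z:0.066,wx:29.5,wy:5.7,wz:-5.7,gripper:-0.35},{x:0.021,y:-0.106,z:0.08,wx:35.4,wy:6.8,wz:-6.8,gripper:-0.35},{x:0.024,y:-0.125,z:0.093,wx:41.3,wy:8.0,wz:-8.0,gripper:-0.35},{x:0.024,y:-0.125,z:0.093,wx:41.3,wy:8.0,wz:-8.0,gripper:-0.35}]
[{x:0.0,y:0.0,z:0.0,wx:0.0,wy:0.0,wz:0.0,gripper:-0.35},{x:0.0,y:0.0,z:0.0,wx:0.0,wy:0.0,wz:0.0,gripper:-0.35}]
```

View pics/p11.png

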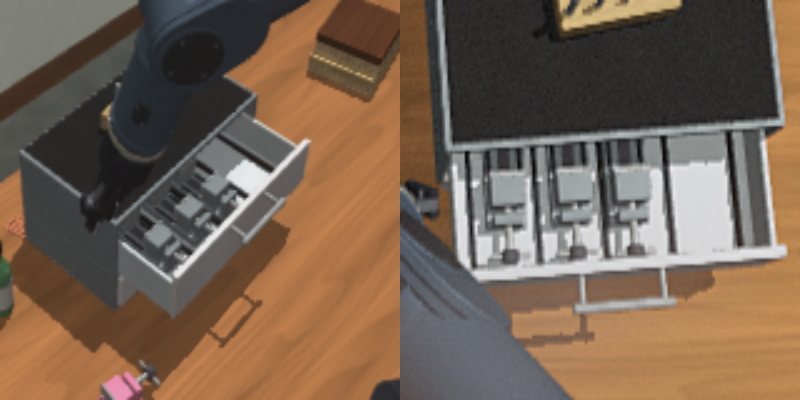

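Vises 1 and 2 are centred. The one in lane 3 has been knocked about 15 mm left, jaw now at (630,185). I'll measure it more closely.

```bash
python3 - <<'E'
from h import *
im,d=snap("top"); w=cloud("top",d)
X=(w-lane(3,0,0))@np.stack([XC,YC,[0,0,1]],1)
def md(n,lo,hi,z0,z1,yy=.045):
    m=(X[...,0]>lo)&(X[...,0]<hi)&(abs(X[...,1])<yy)&(X[...,2]>z0)&(X[...,2]<z1); P=X[m]
    print(n,len(P),"x",P[:,0].min().round(3),P[:,0].max().round(3),"y",P[:,1].min().round(3),P[:,1].max().round(3),"mean",P.mean(0).round(4)); return P
P=md("jaw",.06,.112,.036,.055); A=np.c_[P[:,:2],np.ones(len(P))]; print("plane slopes",np.linalg.lstsq(A,P[:,2],rcond=None)[0].round(3))
md("endblk",.04,.06,.03,.045); md("knob",.003,.03,.02,.05)
P=md("base",.055,.12,.008,.022); md("floor",.03,.12,-.006,.006)
E
```

```text
jaw 170 x 0.06 0.106 y -0.008 0.038 mean [0.0858 0.0158 0.0448]
plane slopes [ 0.051 -0.025  0.041]
endblk 47 x 0.041 0.06 y -0.003 0.035 mean [0.0534 0.015  0.038 ]
knob 53 x 0.011 0.03 y -0.013 0.041 mean [0.0185 0.0146 0.0338]
base 144 x 0.055 0.12 y -0.045 0.044 mean [0.0925 0.0137 0.0137]
floor 276 x 0.03 0.12 y -0.045 0.044 mean [ 0.0636 -0.0164  0.0009]
```

It is still flat (slopes under 0.05) and straight, offset +15 mm. The lane strip blocks any further shift, and 15 mm is inside the 22 mm limit. With vise 2 beside it a regrip would risk more than it gains, so I leave it and shut the drawer.

step_arm(
  commands=[
    {"x":0,"y":-0.017,"z":-0.005,"wx":5.9,"wy":1.1,"wz":-1.1,"gripper":-0.35},
    {"x":0,"y":-0.035,"z":-0.01,"wx":11.8,"wy":2.3,"wz":-2.3,"gripper":-0.35},
    {"x":0,"y":-0.053,"z":-0.015,"wx":17.7,"wy":3.4,"wz":-3.4,"gripper":-0.35},
    {"x":0,"y":-0.072,"z":-0.019,"wx":23.6,"wy":4.6,"wz":-4.5,"gripper":-0.35},
    {"x":0,"y":-0.091,"z":-0.023,"wx":29.5,"wy":5.7,"wz":-5.7,"gripper":-0.35},
    {"x":0.001,"y":-0.11,"z":-0.027,"wx":35.4,"wy":6.8,"wz":-6.8,"gripper":-0.35},
    {"x":0.001,"y":-0.13,"z":-0.031,"wx":41.3,"wy":8.0,"wz":-8.0,"gripper":-0.35},
    {"x":0.002,"y":-0.151,"z":-0.035,"wx":47.3,"wy":9.1,"wz":-9.1,"gripper":-0.35},
  ],
)

```text
time_s: 31.97
eef_pos: [0.4522, -0.0888, 0.4148]
tcp_rot: [0.715, 0.278, 0.579, -0.275]
contact_force: [0.7, 0.2, 0.2]
opening: 0.0278
```

step_arm(
  commands=[
    {"x":0.003,"y":-0.017,"z":0.013,"wx":5.9,"wy":1.1,"wz":-1.1,"gripper":-0.35},
    {"x":0.006,"y":-0.034,"z":0.026,"wx":11.8,"wy":2.3,"wz":-2.3,"gripper":-0.35},
    {"x":0.01,"y":-0.051,"z":0.039,"wx":17.7,"wy":3.4,"wz":-3.4,"gripper":-0.35},
    {"x":0.013,"y":-0.069,"z":0.052,"wx":23.6,"wy":4.6,"wz":-4.5,"gripper":-0.35},
    {"x":0.017,"y":-0.087,"z":0.066,"wx":29.5,"wy":5.7,"wz":-5.7,"gripper":-0.35},
    {"x":0.021,"y":-0.106,"z":0.08,"wx":35.4,"wy":6.8,"wz":-6.8,"gripper":-0.35},
    {"x":0.024,"y":-0.125,"z":0.093,"wx":41.3,"wy":8.0,"wz":-8.0,"gripper":-0.35},
    {"x":0.024,"y":-0.125,"z":0.093,"wx":41.3,"wy":8.0,"wz":-8.0,"gripper":-0.35},
  ],
)

```text
time_s: 32.63
eef_pos: [0.4296, -0.2479, 0.3963]
tcp_rot: [0.507, 0.492, 0.509, -0.492]
contact_force: [-0.3, 0.3, -0.1]
opening: 0.0281
```

step_arm(
  commands=[
    {"x":0,"y":0,"z":0,"wx":0,"wy":0,"wz":0,"gripper":-0.35},
    {"x":0,"y":0,"z":0,"wx":0,"wy":0,"wz":0,"gripper":-0.35},
  ],
)

```text
time_s: 32.8
eef_pos: [0.4312, -0.2421, 0.3975]
tcp_rot: [0.512, 0.489, 0.512, -0.488]
contact_force: [-0.2, 0.9, -0.3]
opening: 0.0278
```

```bash
python3 - <<'E'
from h import *
s,p,R=st(); print(s["time_s"],(p+.155*R[:,0]).round(4),R.round(3).tolist(),s["opening"],s["joint_positions"].round(2))
H=tool(CY-90,0); h=lane(2,-.047,.064)-.044*YC
rows([(h,H,-.35,25,3)])
E
```

```text
32.8 [ 0.4313 -0.2419  0.2425] [[0.001, 0.999, 0.047], [0.001, 0.047, -0.999], [-1.0, 0.001, -0.001]] 0.027795209860775487 [ 1.01  0.4  -0.82  1.89  0.35  0.99  0.08]
[{x:0.02,y:-0.0,z:0.0,wx:0.0,wy:-0.0,wz:-0.0,gripper:-0.35},{x:0.04,y:-0.0,z:0.0,wx:0.0,wy:-0.0,wz:-0.0,gripper:-0.35},{x:0.06,y:-0.0,z:0.0,wx:0.0,wy:-0.0,wz:-0.0,gripper:-0.35},{x:0.08,y:-0.0,z:0.0,wx:0.0,wy:-0.1,wz:-0.0,gripper:-0.35},{x:0.101,y:-0.0,z:0.001,wx:0.0,wy:-0.1,wz:-0.0,gripper:-0.35},{x:0.101,y:-0.0,z:0.001,wx:0.0,wy:-0.1,wz:-0.0,gripper:-0.35},{x:0.101,y:-0.0,z:0.001,wx:0.0,wy:-0.1,wz:-0.0,gripper:-0.35},{x:0.101,y:-0.0,z:0.001,wx:0.0,wy:-0.1,wz:-0.0,gripper:-0.35}]
```

step_arm(
  commands=[
    {"x":0.02,"y":0,"z":0,"wx":0,"wy":0,"wz":0,"gripper":-0.35},
    {"x":0.04,"y":0,"z":0,"wx":0,"wy":0,"wz":0,"gripper":-0.35},
    {"x":0.06,"y":0,"z":0,"wx":0,"wy":0,"wz":0,"gripper":-0.35},
    {"x":0.08,"y":0,"z":0,"wx":0,"wy":0,"wz":0,"gripper":-0.35},
    {"x":0.098,"y":0,"z":0,"wx":0,"wy":0,"wz":0,"gripper":-0.35},
    {"x":0.098,"y":0,"z":0,"wx":0,"wy":0,"wz":0,"gripper":-0.35},
    {"x":0.098,"y":0,"z":0,"wx":0,"wy":0,"wz":0,"gripper":-1},
    {"x":0.098,"y":0,"z":0,"wx":0,"wy":0,"wz":0,"gripper":-1},
  ],
)

```text
time_s: 33.47
eef_pos: [0.4327, -0.2407, 0.3008]
tcp_rot: [0.513, 0.488, 0.512, -0.486]
contact_force: [2.9, 2.2, -10.5]
opening: 0.0084
```

step_arm(
  commands=[
    {"x":0,"y":0,"z":0,"wx":0,"wy":0,"wz":0,"gripper":-1},
    {"x":0,"y":0.002,"z":0,"wx":0,"wy":0,"wz":0,"gripper":-1},
    {"x":0,"y":0.006,"z":0,"wx":0,"wy":0,"wz":0,"gripper":-1},
    {"x":0,"y":0.012,"z":0,"wx":0,"wy":0,"wz":0,"gripper":-1},
    {"x":0,"y":0.019,"z":0,"wx":0,"wy":0,"wz":0,"gripper":-1},
    {"x":0,"y":0.027,"z":0,"wx":0,"wy":0,"wz":0,"gripper":-1},
    {"x":0,"y":0.035,"z":0,"wx":0,"wy":0,"wz":0,"gripper":-1},
    {"x":0,"y":0.043,"z":0,"wx":0,"wy":0,"wz":0,"gripper":-1},
  ],
)

```text
time_s: 34.13
eef_pos: [0.4742, -0.2387, 0.3007]
tcp_rot: [0.511, 0.488, 0.512, -0.488]
contact_force: [-5.6, 4.1, 5.6]
opening: 0.0085
```

step_arm(
  commands=[
    {"x":0,"y":0.008,"z":0,"wx":0,"wy":0,"wz":0,"gripper":-1},
    {"x":0,"y":0.016,"z":0,"wx":0,"wy":0,"wz":0,"gripper":-1},
    {"x":0,"y":0.024,"z":0,"wx":0,"wy":0,"wz":0,"gripper":-1},
    {"x":0,"y":0.032,"z":0,"wx":0,"wy":0,"wz":0,"gripper":-1},
    {"x":0,"y":0.04,"z":0,"wx":0,"wy":0,"wz":0,"gripper":-1},
    {"x":0,"y":0.047,"z":0,"wx":0,"wy":0,"wz":0,"gripper":-1},
    {"x":0,"y":0.053,"z":0,"wx":0,"wy":0,"wz":0,"gripper":-1},
    {"x":0,"y":0.058,"z":0,"wx":0,"wy":0,"wz":0,"gripper":-1},
  ],
)

```text
time_s: 34.8
eef_pos: [0.5323, -0.236, 0.3008]
tcp_rot: [0.512, 0.488, 0.512, -0.488]
contact_force: [-4.7, 4.1, 3.7]
opening: 0.0088
```

step_arm(
  commands=[
    {"x":0,"y":0.004,"z":0,"wx":0,"wy":0,"wz":0,"gripper":-1},
    {"x":0,"y":0.008,"z":0,"wx":0,"wy":0,"wz":0,"gripper":-1},
    {"x":0,"y":0.012,"z":0,"wx":0,"wy":0,"wz":0,"gripper":-1},
    {"x":0,"y":0.015,"z":0,"wx":0,"wy":0,"wz":0,"gripper":-1},
    {"x":0,"y":0.018,"z":0,"wx":0,"wy":0,"wz":0,"gripper":-1},
    {"x":0,"y":0.02,"z":0,"wx":0,"wy":0,"wz":0,"gripper":-1},
    {"x":0,"y":0.022,"z":0,"wx":0,"wy":0,"wz":0,"gripper":-1},
    {"x":0,"y":0.022,"z":0,"wx":0,"wy":0,"wz":0,"gripper":-1},
  ],
)

```text
time_s: 35.47
eef_pos: [0.5545, -0.235, 0.3008]
tcp_rot: [0.512, 0.488, 0.512, -0.488]
contact_force: [-3.1, 4.5, 4.8]
opening: 0.009
```

step_arm(
  commands=[
    {"x":0,"y":0.001,"z":0,"wx":0,"wy":0,"wz":0,"gripper":-1},
    {"x":0,"y":0.002,"z":0,"wx":0,"wy":0,"wz":0,"gripper":-1},
    {"x":0,"y":0.003,"z":0,"wx":0,"wy":0,"wz":0,"gripper":-1},
    {"x":0,"y":0.003,"z":0,"wx":0,"wy":0,"wz":0,"gripper":-1},
  ],
)

```text
time_s: 35.8
eef_pos: [0.5565, -0.2349, 0.3007]
tcp_rot: [0.511, 0.487, 0.513, -0.488]
contact_force: [-9.3, 4.5, 9.6]
opening: 0.0088
```

step_arm(
  commands=[
    {"x":0,"y":0.001,"z":0,"wx":0,"wy":0,"wz":0,"gripper":-1},
    {"x":0,"y":0.002,"z":0,"wx":0,"wy":0,"wz":0,"gripper":-1},
    {"x":0,"y":0.002,"z":0,"wx":0,"wy":0,"wz":0,"gripper":-1},
  ],
)

```text
time_s: 36.05
eef_pos: [0.5571, -0.2348, 0.3007]
tcp_rot: [0.51, 0.486, 0.513, -0.489]
contact_force: [-16.8, 4.7, 15.5]
opening: 0.0089
```

Force is rising with little motion, so the drawer is at its end. Releasing and lifting away.

step_arm(
  commands=[
    {"x":0,"y":0,"z":0,"wx":0,"wy":0,"wz":0,"gripper":-0.4},
    {"x":0,"y":0,"z":0,"wx":0,"wy":0,"wz":0,"gripper":-0.4},
    {"x":0,"y":0,"z":0,"wx":0,"wy":0,"wz":0,"gripper":-0.4},
    {"x":-0.02,"y":0,"z":0,"wx":0,"wy":0,"wz":0,"gripper":-0.4},
    {"x":-0.05,"y":0,"z":0,"wx":0,"wy":0,"wz":0,"gripper":-0.4},
    {"x":-0.09,"y":0,"z":0,"wx":0,"wy":0,"wz":0,"gripper":-0.4},
    {"x":-0.13,"y":-0.02,"z":0,"wx":0,"wy":0,"wz":0,"gripper":-0.4},
    {"x":-0.15,"y":-0.05,"z":0,"wx":0,"wy":0,"wz":0,"gripper":-0.4},
  ],
)

```text
time_s: 36.72
eef_pos: [0.5117, -0.2369, 0.4535]
tcp_rot: [0.514, 0.489, 0.511, -0.485]
contact_force: [-0.8, -0.7, 0.7]
opening: 0.0253
```

step_arm(
  commands=[
    {"x":0,"y":-0.02,"z":0.035,"wx":0,"wy":0,"wz":0,"gripper":-0.4},
    {"x":0,"y":-0.03,"z":0.075,"wx":0,"wy":0,"wz":0,"gripper":-0.4},
    {"x":0,"y":-0.04,"z":0.11,"wx":0,"wy":0,"wz":0,"gripper":-0.4},
    {"x":0,"y":-0.05,"z":0.15,"wx":0,"wy":0,"wz":0,"gripper":-0.4},
    {"x":0,"y":-0.06,"z":0.19,"wx":0,"wy":0,"wz":0,"gripper":-0.4},
    {"x":0,"y":-0.06,"z":0.19,"wx":0,"wy":0,"wz":0,"gripper":-0.4},
    {"x":0,"y":-0.06,"z":0.19,"wx":0,"wy":0,"wz":0,"gripper":-0.4},
  ],
)

```text
time_s: 37.3
eef_pos: [0.4574, -0.4335, 0.4489]
tcp_rot: [0.51, 0.489, 0.511, -0.489]
contact_force: [0.3, 0.4, 0.1]
opening: 0.0257
```

```bash
python3 chk.py 1 fin.png; python3 - <<'E'
from h import *
im,d=snap("top","top_end.png"); w=cloud("top",d)
X=(w-TE)@np.stack([XC,YC,[0,0,1]],1)
m=(abs(X[...,2]-.153)<.006)&(X[...,0]>-.15)&(X[...,0]<.01)&(abs(X[...,1])<.2); P=X[m]
for a,b in((-.19,-.12),(-.06,.06),(.12,.19)):
    q=P[(P[:,1]>a)&(P[:,1]<b)]; print("panel x rng",q[:,0].min().round(4) if len(q) else None,q[:,0].max().round(4) if len(q) else None,len(q))
m=(abs(X[...,2]-.147)<.006)&(X[...,0]>-.12)&(X[...,0]<-.02)&(abs(X[...,1])<.05); print("handle",X[m].mean(0),m.sum())
E
```

```text
t 37.3 grip world [ 0.457 -0.433  0.294] lane x,y,z mm [ -29.7 -323.9  215.9] tilt 0.0 yaw y-axis -87.6 roll 0.0 open 0.0257 F [0.3 0.4 0.1] q [ 1.13  0.55 -0.75  1.48  0.38  1.26  0.38]
panel x rng -0.0126 0.0005 87
panel x rng -0.0523 0.0003 235
panel x rng -0.0123 0.0004 88
handle [-0.04533032 -0.00227189  0.14688576] 117
```

View pics/fin.png

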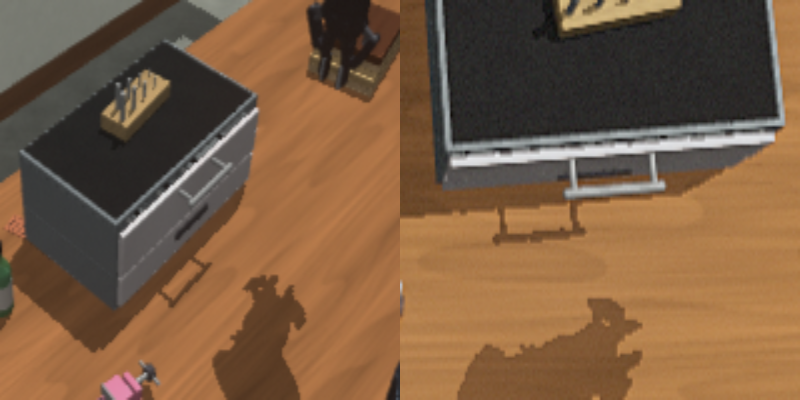

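The drawer is shut: panel from -12 to 0 mm at the top edge, handle at -45 mm. The arm is clear. Handing in.

```bash
python3 - <<'E'
from h import *
print(order.hand_in())
E
```

```text
the job is handed in; nothing more can be done
None
```

I pulled the drawer to its stop, put the three grey vises in lanes 3, 2 and 1, pushed the drawer shut and handed the job in. That took 37 s of the 210 s. Each vise went in jaws first and lies flat with its knob to the front. I left the pink and purple look-alikes alone.

**Last checks:**
- **Lanes 1 and 2:** before closing, these vises were within about 3 mm of the lane centre and flat.
- **Lane 3:** this vise was centred when I placed it, but something later knocked it about 15 mm to the left. It still lay flat and straight, up against the strip, and inside the 22 mm limit. I left it there because regripping beside its neighbour was riskier. This is the tightest margin of the job, and I could not recheck it once the drawer was shut.
- **Drawer:** after closing, the front panel measured -12 to 0 mm from the cabinet's front edge, which is shut. The handle read -45 mm against -47 mm expected.
- **Robot and bystanders:** the arm stood clear with no contact force. The drill block had not visibly moved in the last picture. I did not measure the oil bottle or the brush at the end, but the arm was never near either.

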